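Press the dust caps home and hang the stroller wheels

ROBOT

A 6-joint arm with a two-finger parallel gripper is mounted at the origin on the work surface. World frame = base frame: x ahead of the robot, y to its left, z up, the work surface at z = 0. Lengths are in m, angles in degrees, forces in N, time in s.
With the tool pointing down it reaches from about 0.4 to 0.825 m from the base axis. Payload 7 kg.
Tool frame: the origin (TCP) lies at the very end of the fingers, on their centre line; the grasp point (between the pads) lies 19 mm behind it; z points along the fingers, y is the line along which they close (so a half turn about z gives the same grasp; the last joint's range is limited). The gripper opens to 88 mm and grips with 3 to 60 N. Pads are 19 mm wide; open, the fingers measure 130 mm over their backs; the gripper's body (78 mm by 193 mm) begins 47 mm behind the grasp point.
Start: joints at [-55.056, 20.546, 0.682, 0, -70.136, -16.507], TCP at [0.213, -0.64, 0.227] pointing down, gripper open.
Joint ranges: [-176.03, 176.03], [-82.01, 121.73], [-58.28, 71.71], [-173.87, 95.51], [-174.79, -0.11], [-173.66, 173.66]. Speed limits (degrees/s): [136.94, 136.94, 172.46, 180, 180, 180].

INTERFACE

Orientations are given as [roll, pitch, yaw] about the fixed x, y, z axes, in that order (R = Rz(yaw) Ry(pitch) Rx(roll)).
In Python, from plant import r gives the robot as it stands. The module is installed in compiled form; this text tells all that it offers.
- The arm moves only by the tool jog_arm, never from a script. Its arguments are lists of equal length, an entry for each row: "travel": the shift along the tool's x, y, z each as a share of 50 cm, from -1 to 1, a list of three; "dr": the turn, a rotation vector about the tool's x, y, z each as a share of 360 degrees, from -1 to 1, a list of three; "claw": the opening, from 0 (shut) to 1 (fully open). A call has exactly 10 rows; each row is the pose to reach, as a shift and turn from the pose commanded when the call began, along the tool's axes at that moment, turning the shorter way round; what a row does not reach only later rows make up. A row lasts 1/8 s, in which the tool goes at most 62.5 mm and 10.7 degrees, less where a joint would pass 70% of its speed; a pose out of reach is approached as far as the arm can. A call with a number of a shift or a turn outside -1 to 1 is refused whole. A call with a gripper value outside its range is refused whole. The fingers move at their own pace and stop on an object; "newtons" is the grip in N (left out, the last holds). Time passes only in rows, so rows that repeat a pose let the fingers close, or fill a call up. It gives the time, the measured TCP pose, the force, the opening and the grip force at its end, in the units of the state.
- r.get_state(): the state, without advancing time (a new reading comes with each control period).
- r.capture(name): name is "side" or "top"; returns a dict with "pixels" (480x640x3 uint8, red, green, blue), "range_z" (480x640 float32, m along the optical axis (not along the pixel's ray), 0 where there is no reading), "fx", "fy", "cx", "cy" (pixels), "dist_coeffs" ([k1, k2, p1, p2, k3] as OpenCV has them; the pictures are not rectified), "position" and "attitude" of the camera in the world. Camera axes: x right, y up, looking along -z (the intrinsics and any distortion apply to the point x, -y, -z); pixel columns grow to the right and rows downward; lengths in m; the calibration is good to about 2 mm. A picture is of the moment at which its call begins.
- r.close_job(): hands the job in; it is judged then, once.
Trained networks look in the newest picture that a camera, given by its name, has taken for a name from the list of things; names that differ only in an ending like _2 or _b are one class to them, and where a whole thing is asked for, a point or a joint stands for the part that bears it (a point fixed in the world has none). Each returns a list of dicts, best first, with "conf" (0 to 1); they miss things now and then, are a little off and sometimes report something else, mostly with a low value. They report only what shows in the picture. A call takes as long as a camera call. They do not tell look-alikes from the thing itself.
- r.boxes_of(name, camera): "extent" ([left, top, right, bottom] in pixels, round what is visible of it).
- r.regions_of(name, camera): "pixels" (480x640 bool, what is visible of it) and "extent" ([left, top, right, bottom] in pixels, round what is visible of it).
- r.tip_of(name, camera): "at" ([column, row] in pixels: a listed point, or the origin of a listed thing).
The state is a dict: "time_s": time; "joints": joint angles; "qd": joint speeds; "joint_torque": joint torques, N m; "tcp_pos": TCP position; "eef_rot": TCP orientation; "contact_force": force on the tool from outside, world axes, zero at the start; "moment": the same for the moment, N m; "gripper_width": finger opening in m; "gripper_force": force on a finger pad.
Only numpy, scipy, OpenCV 4.12 (cv2) and the standard library are available. Lean on these libraries where they do the work, as an engineer would, in place of code of your own. Each camera call takes 0.05 s, during which the arm holds its last target. There are 200 camera calls.

TASK

Finish every wheel in the rack: with the wheel held by its tyre, push the dust cap on one side of its hub fully home (flush) against the end of the steel stub, turn the wheel round and push the cap on the other side home too, then hang the wheel by its rim over a free J-hook, one wheel to a hook, and leave it hanging still. Do not push the caps with the gripper, do not let a wheel fall on the bench, and leave the screwdriver, bottle and cardboard roll where they are.

Things in the scene. Friction and masses are not known exactly. Their poses are not given: they have to be found in the camera images.
- wheel1_c (a point): Centre (on the axle, half-way through) of a three-spoke stroller wheel: dark rubber tyre ring 160 mm outside, 132 mm inside diameter, 24 mm wide along the axle with flat sides; grey hub 36 mm diameter, 24 mm long. Own y is the axle; own z points up while it stands in the rack, centre 85 mm above the bench. Wheels are all alike; each stands upright in a slot of the rack or is absent.
- wheel1: The same wheel as a body, same axes, its origin 82 mm from the wheel's centre along own -z, 0.2 to 0.5 kg. Its spokes (13 mm thick) run from the hub along own -z and 30 degrees above own +x and -x, so that as it stands a 120 degree gap is open above the hub.
- wheel1_cap_a (a joint): Black round dust cap, 28 mm diameter, centred on the hub's own +y side of wheel 1. Reads how far it is pushed into the hub (m): 0 = outer face 11 mm proud of the hub and tyre sides, 0.011 = fully home, flush with them (12 mm from the wheel's mid-plane). Slides along the axle against about 2 N of friction and stays put. Starts 8 to 11 mm proud.
- wheel1_cap_b (a joint): Black round dust cap, 28 mm diameter, centred on the hub's own -y side of wheel 1. Reads how far it is pushed into the hub (m): 0 = outer face 11 mm proud of the hub and tyre sides, 0.011 = fully home, flush with them (12 mm from the wheel's mid-plane). Slides along the axle against about 2 N of friction and stays put. Starts 8 to 11 mm proud.
- wheel2_c (a point): Wheel 2's centre: same as wheel1 in size and axes.
- wheel2: The same wheel as a body, same axes, its origin 82 mm from the wheel's centre along own -z, 0.2 to 0.5 kg. Its spokes (13 mm thick) run from the hub along own -z and 30 degrees above own +x and -x, so that as it stands a 120 degree gap is open above the hub.
- wheel2_cap_a (a joint): Black round dust cap, 28 mm diameter, centred on the hub's own +y side of wheel 2. Reads how far it is pushed into the hub (m): 0 = outer face 11 mm proud of the hub and tyre sides, 0.011 = fully home, flush with them (12 mm from the wheel's mid-plane). Slides along the axle against about 2 N of friction and stays put. Starts 8 to 11 mm proud.
- wheel2_cap_b (a joint): Black round dust cap, 28 mm diameter, centred on the hub's own -y side of wheel 2. Reads how far it is pushed into the hub (m): 0 = outer face 11 mm proud of the hub and tyre sides, 0.011 = fully home, flush with them (12 mm from the wheel's mid-plane). Slides along the axle against about 2 N of friction and stays put. Starts 8 to 11 mm proud.
- wheel3_c (a point): Wheel 3's centre: same as wheel1 in size and axes.
- wheel3: The same wheel as a body, same axes, its origin 82 mm from the wheel's centre along own -z, 0.2 to 0.5 kg. Its spokes (13 mm thick) run from the hub along own -z and 30 degrees above own +x and -x, so that as it stands a 120 degree gap is open above the hub.
- wheel3_cap_a (a joint): Black round dust cap, 28 mm diameter, centred on the hub's own +y side of wheel 3. Reads how far it is pushed into the hub (m): 0 = outer face 11 mm proud of the hub and tyre sides, 0.011 = fully home, flush with them (12 mm from the wheel's mid-plane). Slides along the axle against about 2 N of friction and stays put. Starts 8 to 11 mm proud.
- wheel3_cap_b (a joint): Black round dust cap, 28 mm diameter, centred on the hub's own -y side of wheel 3. Reads how far it is pushed into the hub (m): 0 = outer face 11 mm proud of the hub and tyre sides, 0.011 = fully home, flush with them (12 mm from the wheel's mid-plane). Slides along the axle against about 2 N of friction and stays put. Starts 8 to 11 mm proud.
- rack: Steel wheel rack fixed to the bench, origin at its centre on the bench. Three slots at own y = -85, 0, +85 mm hold wheels upright in planes parallel to own x-z; slot plates 120 mm long reach 55 mm above the bench, about 1.5 mm clear of the wheel each side.
- stub (a point): Centre of the flat end face of the pressing stub: a steel rod 18 mm diameter, 125 mm above the bench, standing out level towards own +y, 37.5 mm from the face of its post. 
- press: The pressing block; origin on the bench straight below the end face of the stub, same axes. Base plate 100 x 110 mm, 18 mm high, ending below the stub's face; post 45 mm wide, top 145 mm above the bench. Loose on the bench, 3 kg; it slides if pushed with more than about 15 N.
- stand: Hanging stand fixed to the bench; origin on the bench below the middle hook's saddle. Hooks point to own -x (the robot's side). A 16 mm cross-bar, 282 mm high, and two posts stand 90 mm behind the saddles.
- hook1 (a point): J-hook 1 (own y = -180 mm on the stand): centre of its level saddle, 270 mm above the bench; 10 mm rod; saddle 18 mm either way along own x; the open end, 25 mm towards own -x, turns up to 23 mm above this point; behind, the rod rises gently to the bar. A hung wheel's plane is square to own x, its centre 61 mm below this point. Takes one wheel.
- hook2 (a point): J-hook 2 (own y = 0 mm on the stand): centre of its level saddle, 270 mm above the bench; 10 mm rod; saddle 18 mm either way along own x; the open end, 25 mm towards own -x, turns up to 23 mm above this point; behind, the rod rises gently to the bar. A hung wheel's plane is square to own x, its centre 61 mm below this point. Takes one wheel.
- hook3 (a point): J-hook 3 (own y = 180 mm on the stand): centre of its level saddle, 270 mm above the bench; 10 mm rod; saddle 18 mm either way along own x; the open end, 25 mm towards own -x, turns up to 23 mm above this point; behind, the rod rises gently to the bar. A hung wheel's plane is square to own x, its centre 61 mm below this point. Takes one wheel.
- driver: Screwdriver lying on the bench, a bystander.
- spray: Cleaner bottle, 64 mm diameter, 170 mm high, standing, a bystander; origin at its base.
- tape: Cardboard roll, 100 mm diameter, 25 mm high, lying on the bench, a bystander; origin at its base.
Not all that is in view belongs to the job. What is shaped like the wheel3 but purple is not meant.

How it is judged (in metres and radians):
At the end, for the whole second after the job is handed in: Every wheel present hangs still (below 0.04 m/s) by its rim on a J-hook of its own: centre within 30 mm sideways of the saddle and 50 to 72 mm below it, axle level within about 0.22 rad; both its caps are pushed in by more than 8.5 of 11 mm (((horizontal distance between wheel1_c and hook1 below 0.03 m and z of wheel1_c in the frame of hook1 between -0.072 and -0.05 m) or (horizontal distance between wheel1_c and hook2 below 0.03 m and z of wheel1_c in the frame of hook2 between -0.072 and -0.05 m) or (horizontal distance between wheel1_c and hook3 below 0.03 m and z of wheel1_c in the frame of hook3 between -0.072 and -0.05 m)) and angle between wheel1_c's own y axis and vertical between 1.35 and 1.8 rad and linear speed of each of wheel1, wheel2, wheel3 below 0.04 m/s and ((horizontal distance between wheel2_c and hook1 below 0.03 m and z of wheel2_c in the frame of hook1 between -0.072 and -0.05 m) or (horizontal distance between wheel2_c and hook2 below 0.03 m and z of wheel2_c in the frame of hook2 between -0.072 and -0.05 m) or (horizontal distance between wheel2_c and hook3 below 0.03 m and z of wheel2_c in the frame of hook3 between -0.072 and -0.05 m)) and angle between wheel2_c's own y axis and vertical between 1.35 and 1.8 rad and ((horizontal distance between wheel3_c and hook1 below 0.03 m and z of wheel3_c in the frame of hook1 between -0.072 and -0.05 m) or (horizontal distance between wheel3_c and hook2 below 0.03 m and z of wheel3_c in the frame of hook2 between -0.072 and -0.05 m) or (horizontal distance between wheel3_c and hook3 below 0.03 m and z of wheel3_c in the frame of hook3 between -0.072 and -0.05 m)) and angle between wheel3_c's own y axis and vertical between 1.35 and 1.8 rad and value of joint each of wheel1_cap_a, wheel1_cap_b, wheel2_cap_a, wheel2_cap_b, wheel3_cap_a, wheel3_cap_b above 0.0085 m); the robot touches nothing.
It fails at once if A dust cap was pushed with the fingers (contact force between the fingers and wheel1_cap_a above 1 N or contact force between the fingers and wheel1_cap_b above 1 N or contact force between the fingers and wheel2_cap_a above 1 N or contact force between the fingers and wheel2_cap_b above 1 N or contact force between the fingers and wheel3_cap_a above 1 N or contact force between the fingers and wheel3_cap_b above 1 N).
It fails at once if A wheel fell on the bench (height (world z) of any of wheel1_c, wheel2_c, wheel3_c below 0.06 m).
It fails at once if A bystander was disturbed (distance of any of driver, spray, tape from where it was at the start of the episode above 0.04 m).
Of wheel1, wheel2, wheel3 only 2 to 3 are there at a start; the rules pass over those that are not, and their reading is None.
At some moment in a run one of press may be knocked a few centimetres aside while the robot is not near it.
It also fails if it takes over 210 s, if anything falls off the work surface, if the arm or the gripper's body presses on something with over 40 N, if the wrist force passes 120 N, or if a joint passes its speed limit or range.

## Working session

There is one attempt and no reset: what is moved stays moved. The work goes in short steps, Python scripts to look and compute and a tool call to move; the robot and the scene stay as the last step left them, time stands still between calls to the robot, and variables do not carry over. Pictures are saved under pics/ and viewed, at most 14 in all, crops included, and the job is handed in when it is done.

Besides the shell and the picture viewer there is one more tool, called after "Request:" by a JSON object that holds its "name" and its "arguments". jog_arm: Moves the arm, as the interface text tells. Its arguments: {"type":"object","properties":{"travel":{"type":"array"},"dr":{"type":"array"},"claw":{"type":"array"},"newtons":{"type":"number"}},"required":["travel","dr","claw"]}

```bash
mkdir -p pics
cat > h.py <<'E'
import numpy as np,cv2
from scipy.spatial.transform import Rotation as R
from plant import r
def att(a):
    a=np.array(a,float)
    if a.shape==(3,3): return a
    if a.size==4: return R.from_quat(a).as_matrix()
    return R.from_euler('xyz',a,degrees=True).as_matrix()
def cloud(c):
    h,w=c['range_z'].shape
    K=np.array([[c['fx'],0,c['cx']],[0,c['fy'],c['cy']],[0,0,1.]])
    v,u=np.mgrid[:h,:w]
    p=cv2.undistortPoints(np.stack([u,v],-1).reshape(-1,1,2).astype(np.float64),K,np.array(c['dist_coeffs'],float)).reshape(h,w,2)
    z=c['range_z'].astype(float)
    P=np.stack([p[...,0]*z,-p[...,1]*z,-z],-1)@att(c['attitude']).T+np.array(c['position'])
    P[z==0]=np.nan
    return P
def save(c,n): cv2.imwrite('pics/'+n+'.png',c['pixels'][...,::-1])
E
python3 - <<'E'
from h import *
print(r.get_state())
for n in('side','top'):
    c=r.capture(n);save(c,n+'0');np.save(n+'0.npy',cloud(c))
    print(n,{k:c[k] for k in c if k not in('pixels','range_z')})
    for t in('wheel1','rack','stub','press','stand','hook1','driver','spray','tape','wheel1_c'):
        f=r.boxes_of(t,n) if t not in('stub','hook1','wheel1_c') else r.tip_of(t,n)
        print(t,[(round(d['conf'],2),np.round(d.get('extent',d.get('at'))).tolist()) for d in f])
E
```

```text
{'time_s': 0.0, 'joints': array([-5.50562570e+01,  2.05903468e+01,  6.31445523e-01, -1.98447656e-02,
       -7.01351466e+01, -1.65050838e+01]), 'qd': array([-0.0474124 ,  0.04108555, -0.05702152, -0.03237253,  0.07947561,
       -0.08930406]), 'joint_torque': array([-4.81436982e-04, -5.82714915e+01,  2.93051952e+01,  6.99681357e+00,
        6.84410290e-03, -1.57301256e-04]), 'tcp_pos': array([ 0.21328261, -0.63988437,  0.22561815]), 'eef_rot': array([ 1.79904527e+02, -8.83510979e-03, -1.61568092e+02]), 'contact_force': array([ 0.10744367,  0.89151545, -1.43782175]), 'moment': array([-0.03590345, -0.01147789, -0.07199239]), 'gripper_force': 0.0, 'gripper_width': 0.08757466886505966}
side {'fx': 532.3295372909961, 'fy': 532.3295372909961, 'cx': 323.52038342185784, 'cy': 239.95155004807987, 'dist_coeffs': array([-0.14465691,  0.        ,  0.        ,  0.        ,  0.        ]), 'position': array([0.24270677, 1.11451416, 1.01069383]), 'attitude': array([  51.85125185,    0.68723907, -160.7577436 ])}
wheel1 [(0.89, [341.0, 264.0, 404.0, 308.0]), (0.86, [334.0, 287.0, 400.0, 334.0]), (0.8,
[... 733 characters left out ...]
titude': array([ 3.21180829e+00, -6.95731449e-02, -9.08554779e+01])}
wheel1 [(0.92, [240.0, 261.0, 255.0, 319.0]), (0.79, [273.0, 256.0, 290.0, 317.0]), (0.57, [139.0, 251.0, 197.0, 309.0])]
rack [(0.56, [209.0, 263.0, 301.0, 310.0])]
stub [(0.8, [438.0, 287.0]), (0.58, [249.0, 285.0])]
press [(0.64, [240.0, 258.0, 259.0, 319.0]), (0.57, [424.0, 266.0, 473.0, 311.0])]
stand [(0.91, [255.0, 165.0, 464.0, 221.0])]
hook1 [(0.76, [439.0, 210.0]), (0.75, [282.0, 212.0]), (0.59, [361.0, 209.0])]
driver [(0.8, [313.0, 235.0, 336.0, 304.0])]
spray [(0.74, [361.0, 143.0, 390.0, 175.0])]
tape [(0.96, [348.0, 296.0, 379.0, 329.0]), (0.44, [426.0, 266.0, 473.0, 311.0])]
wheel1_c [(0.88, [279.0, 289.0])]
```

View pics/side0.png

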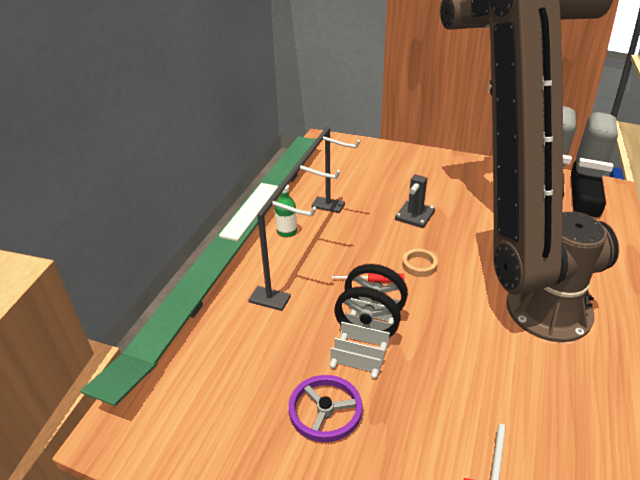

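View pics/top0.png

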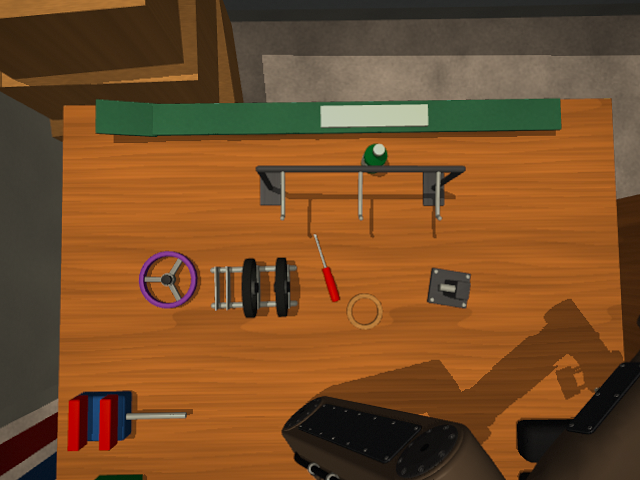

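Two black wheels stand in the rack: top view columns about 250 and 283, row 288. The purple decoy is at about (168, 280), the press at (449, 288) with its stub pointing left towards +y, and the hooks at columns 282, 361 and 439, rows 175–215. Next I'll measure them from depth.

Run:
```python
from h import *
T=np.load('top0.npy');S=np.load('side0.npy')
def box(P,c0,r0,c1,r1,z0,z1):
    q=P[r0:r1,c0:c1].reshape(-1,3);return q[(q[:,2]>z0)&(q[:,2]<z1)]
def rep(n,q):
    print(n,len(q),'med',np.round(np.nanmedian(q,0),4),'min',np.round(np.nanpercentile(q,2,0),4),'max',np.round(np.nanpercentile(q,98,0),4))
def pca(n,q):
    m=q.mean(0);u,s,v=np.linalg.svd(q-m,full_matrices=False);print(n,'dir',np.round(v[0],4),'yawdeg',np.degrees(np.arctan2(v[0][1],v[0][0])))
rep('bench',box(T,200,340,300,360,-.1,.1))
for n,c in(('wA',(236,252,262,325)),('wB',(268,252,300,325))):
    q=box(T,*c,.13,.2);rep(n,q);pca(n,q)
rep('rackplates',box(T,205,255,305,320,.045,.062))
q=box(T,205,255,236,320,.03,.062);rep('rack left',q);pca('r',q)
q=box(T,424,262,476,314,.138,.16);rep('posttop',q)
cv=cv2.minAreaRect(q[:,:2].astype(np.float32)*1000);print(cv)
q=box(T,424,262,476,314,.10,.138);rep('stub',q);pca('stub',q)
q=box(T,424,262,476,314,.01,.03);rep('base',q);print(cv2.minAreaRect(q[:,:2].astype(np.float32)*1000))
for n,c in(('h3',(270,172,295,225)),('h2',(350,172,372,225)),('h1',(428,172,450,225))):
    q=box(T,*c,.255,.31);rep(n,q);pca(n,q)
q=box(T,255,160,466,174,.26,.31);rep('bar',q);pca('bar',q)
q=box(S,395,170,440,215,.10,.138);rep('S stub',q)
q=box(S,395,170,440,215,.139,.16);rep('S post',q)
q=box(S,325,255,410,340,.13,.2);rep('S wheels',q)
rep('tape',box(T,345,290,383,330,.01,.05));rep('spray',box(T,355,140,392,176,.1,.25));rep('driver',box(T,310,230,345,304,.008,.06))
```

```text
bench 1992 med [ 2.65e-01  2.61e-01 -2.00e-04] min [ 0.2381  0.1257 -0.0062] max [0.2923 0.3978 0.0057]
wA 490 med [0.4468 0.2472 0.1562] min [0.3838 0.2359 0.1322] max [0.5073 0.2597 0.1666]
wA dir [-9.999e-01 -1.360e-02 -7.000e-04] yawdeg -179.21975001483747
wB 464 med [0.4468 0.1628 0.1562] min [0.3852 0.1515 0.1314] max [0.5087 0.174  0.1663]
wB dir [-0.9999 -0.0082  0.0117] yawdeg -179.53042264412187
rackplates 348 med [0.4487 0.3154 0.0531] min [0.384  0.1465 0.0456] max [0.5061 0.3508 0.0594]
rack left 274 med [0.4458 0.3455 0.0498] min [0.3865 0.3147 0.0314] max [0.5021 0.3508 0.059 ]
r dir [-0.9997 -0.024  -0.0075] yawdeg -178.6224116977561
posttop 253 med [ 0.4327 -0.3056  0.1442] min [ 0.4097 -0.3235  0.1389] max [ 0.4557 -0.2877  0.1488]
((436.3172912597656, -288.3316345214844), (73.24369049072266, 46.319664001464844), 78.09846496582031)
stub 168 med [ 0.4402 -0.2792  0.1312] min [ 0.4139 -0.295   0.1017] max [ 0.4572 -0.2525  0.137 ]
stub dir [-0.2065 -0.9461 -0.2495] yawdeg -102.31415434158023
base 952 med [ 0.4406 -0.2905  0.0174] min [ 0.3805 -0.3614  0.0111] max [ 0.
[... 634 characters left out ...]
-0.269   0.281 ] max [0.7336 0.1963 0.2928]
bar dir [-1.540e-02 -9.999e-01 -7.000e-04] yawdeg -90.88124204110214
S stub 166 med [ 0.4354 -0.2875  0.1266] min [ 0.4147 -0.3141  0.1008] max [ 0.4596 -0.2514  0.1375]
S post 119 med [ 0.4379 -0.2997  0.1468] min [ 0.4163 -0.3236  0.1401] max [ 0.4593 -0.2839  0.1512]
S wheels 1164 med [0.442  0.2364 0.1563] min [0.3842 0.1512 0.132 ] max [0.51   0.2595 0.1686]
tape 463 med [ 0.3708 -0.0656  0.024 ] min [ 0.3263 -0.1114  0.014 ] max [ 0.4189 -0.0162  0.0307]
spray 434 med [ 0.7894 -0.0913  0.1224] min [ 0.7706 -0.1237  0.1034] max [ 0.8208 -0.0664  0.173 ]
driver 381 med [0.4592 0.0332 0.0215] min [0.4034 0.0105 0.011 ] max [0.582  0.0707 0.0294]
```

```bash
cat >> h.py <<'E'
def go(*poses):
    """poses: (x,y,z,yaw[,lean]) ; lean = rotation of the tool-down pose about the tool y axis (deg)"""
    s=r.get_state();p=s['tcp_pos'];M=R.from_euler('xyz',s['eef_rot'],degrees=True)
    print('t',round(s['time_s'],2),'tcp',np.round(p,4),np.round(s['eef_rot'],2),'F',np.round(s['contact_force'],2),'w',round(s['gripper_width'],4),'g',round(s['gripper_force'],1),'j',np.round(s['joints'],0))
    for q in poses:
        T=R.from_euler('xyz',[180,0,q[3]],degrees=True)
        if len(q)>4: T=T*R.from_euler('y',q[4],degrees=True)
        print('travel',np.round(M.inv().apply(np.array(q[:3])-p)/.5,4).tolist(),'dr',np.round(np.degrees((M.inv()*T).as_rotvec())/360,4).tolist())
E
python3 -c "
from h import *
go((.45,-.2,.36,-170))"
```

```text
t 1.1 tcp [ 0.2135 -0.6403  0.2266] [-180.     -0.   -161.56] F [-0.66  0.87 -0.61] w 0.0873 g 0.0 j [-55.  21.   1.   0. -70. -17.]
travel [-0.7274, 0.6858, -0.2669] dr [-0.0, -0.0, 0.0234]
```

Request:
{"name": "jog_arm", "arguments": {"travel": [[-0.72,0.68,-0.27],[-0.72,0.68,-0.27],[-0.72,0.68,-0.27],[-0.72,0.68,-0.27],[-0.72,0.68,-0.27],[-0.72,0.68,-0.27],[-0.72,0.68,-0.27],[-0.72,0.68,-0.27],[-0.72,0.68,-0.27],[-0.72,0.68,-0.27]], "dr": [[0,0,0.024],[0,0,0.024],[0,0,0.024],[0,0,0.024],[0,0,0.024],[0,0,0.024],[0,0,0.024],[0,0,0.024],[0,0,0.024],[0,0,0.024]], "claw": [0.6,0.6,0.6,0.6,0.6,0.6,0.6,0.6,0.6,0.6]}}

```text
time_s: 2.35
tcp_pos: [0.4478, -0.2032, 0.3617]
eef_rot: [-180.0, 0.0, -170.1]
contact_force: [-0.3, -0.3, -0.3]
gripper_width: 0.0529
gripper_force: 0.0
```

```bash
python3 -c "
from h import *
go((.447,.163,.26,-179.2),(.447,.163,.141,-179.2))"
```

```text
t 2.35 tcp [ 0.4478 -0.2032  0.3617] [-1.8000e+02  2.0000e-02 -1.7008e+02] F [-0.28 -0.33 -0.3 ] w 0.0529 g 0.0 j [ -1.  -1.  -8.  -0. -82. -79.]
travel [-0.1246, 0.7218, 0.2034] dr [-0.0, 0.0001, 0.0253]
travel [-0.1245, 0.7218, 0.4414] dr [-0.0, 0.0001, 0.0253]
```

Request:
{"name": "jog_arm", "arguments": {"travel": [[-0.125,0.722,0.2],[-0.125,0.722,0.2],[-0.125,0.722,0.2],[-0.125,0.722,0.2],[-0.125,0.722,0.2],[-0.125,0.722,0.2],[-0.125,0.722,0.2],[-0.125,0.722,0.2],[-0.125,0.722,0.2],[-0.125,0.722,0.2]], "dr": [[0,0,0.0253],[0,0,0.0253],[0,0,0.0253],[0,0,0.0253],[0,0,0.0253],[0,0,0.0253],[0,0,0.0253],[0,0,0.0253],[0,0,0.0253],[0,0,0.0253]], "claw": [0.6,0.6,0.6,0.6,0.6,0.6,0.6,0.6,0.6,0.6]}}

```text
time_s: 3.6
tcp_pos: [0.4479, 0.1612, 0.262]
eef_rot: [180.0, 0.0, -179.4]
contact_force: [0.4, -0.5, -0.1]
gripper_width: 0.0523
gripper_force: 0.0
```

```bash
python3 -c "
from h import *
go((.447,.163,.141,-179.2))"
```

```text
t 3.6 tcp [0.4479 0.1612 0.262 ] [ 1.7997e+02  4.0000e-02 -1.7942e+02] F [ 0.44 -0.47 -0.14] w 0.0523 g 0.0 j [  44.    0.  -20.    0.  -70. -133.]
travel [0.0019, 0.0035, 0.2421] dr [0.0001, 0.0001, -0.0006]
```

Request:
{"name": "jog_arm", "arguments": {"travel": [[0.002,0.003,0.07],[0.002,0.003,0.14],[0.002,0.003,0.2],[0.002,0.003,0.24],[0.002,0.003,0.24],[0.002,0.003,0.24],[0.002,0.003,0.24],[0.002,0.003,0.24],[0.002,0.003,0.24],[0.002,0.003,0.24]], "dr": [[0,0,-0.0005],[0,0,-0.0005],[0,0,-0.0005],[0,0,-0.0005],[0,0,-0.0005],[0,0,-0.0005],[0,0,-0.0005],[0,0,-0.0005],[0,0,-0.0005],[0,0,-0.0005]], "claw": [0.6,0.6,0.6,0.6,0.6,0.2,0.2,0.2,0.2,0.2], "newtons": 50}}

```text
time_s: 4.85
tcp_pos: [0.4468, 0.164, 0.142]
eef_rot: [180.0, 0.0, -179.1]
contact_force: [-0.3, -0.1, 5.3]
gripper_width: 0.0235
gripper_force: 49.9
```

```bash
python3 -c "
from h import *
go((.447,.163,.36,-180),(.38,.163,.36,-180))"
```

```text
t 4.85 tcp [0.4468 0.164  0.142 ] [ 1.8000e+02  4.0000e-02 -1.7912e+02] F [-0.28 -0.05  5.31] w 0.0235 g 49.9 j [  44.    6.  -31.    0.  -53. -133.]
travel [-0.0006, -0.0019, -0.4359] dr [0.0, 0.0001, 0.0025]
travel [0.1334, 0.0002, -0.436] dr [0.0, 0.0001, 0.0025]
```

Request:
{"name": "jog_arm", "arguments": {"travel": [[0,0,-0.04],[0,0,-0.1],[0,0,-0.17],[0,0,-0.25],[0,0,-0.33],[0,0,-0.41],[0,0,-0.44],[0,0,-0.44],[0,0,-0.44],[0,0,-0.44]], "dr": [[0,0,0],[0,0,0],[0,0,0],[0,0,0],[0,0,0],[0,0,0],[0,0,0],[0,0,0],[0,0,0],[0,0,0]], "claw": [0.2,0.2,0.2,0.2,0.2,0.2,0.2,0.2,0.2,0.2]}}

```text
time_s: 6.1
tcp_pos: [0.4461, 0.1637, 0.36]
eef_rot: [-179.9, -0.1, -179.1]
contact_force: [-0.2, -0.2, -3.2]
gripper_width: 0.0236
gripper_force: 49.9
```

```bash
cat >> h.py <<'E'
def wheelcheck(P,zoff=None):
    """wheel in hand: dark tyre points in the tool frame (from a cloud P)"""
    s=r.get_state();p=s['tcp_pos'];M=R.from_euler('xyz',s['eef_rot'],degrees=True).as_matrix()
    q=(P.reshape(-1,3)-p)@M
    return q
def press(P):
    q=P.reshape(-1,3)
    k=(q[:,2]>.010)&(q[:,2]<.024)&(q[:,0]>.3)&(q[:,0]<.56)&(q[:,1]>-.42)&(q[:,1]<-.17)
    b=cv2.minAreaRect(q[k][:,:2].astype(np.float32)*1000)
    k2=(q[:,2]>.138)&(q[:,2]<.152)&(q[:,0]>.3)&(q[:,0]<.56)&(q[:,1]>-.42)&(q[:,1]<-.17)
    print('base',np.round(b[0],1),np.round(b[1],1),round(b[2],1),'post',np.round(np.median(q[k2],0),4),k2.sum())
E
python3 - <<'E'
from h import *
c=r.capture('side');P=cloud(c);save(c,'side1')
q=wheelcheck(P);k=(abs(q[:,0])<.1)&(abs(q[:,1])<.06)&(q[:,2]>-.03)&(q[:,2]<.18)
w=q[k];print(k.sum(),np.round(np.percentile(w,[1,50,99],axis=0),4).tolist())
press(P);c=r.capture('top');press(cloud(c))
go((.462,-.150,.36,169.7),(.462,-.15,.181,169.7))
E
```

```text
2134 [[-0.0773, -0.0133, -0.0219], [0.0011, 0.0076, 0.0443], [0.0762, 0.0295, 0.1286]]
base [ 443.4 -291.5] [213.5 204.9] 82.1 post [ 0.438  -0.2993  0.1473] 121
base [ 439.2 -294.4] [140.7 194.9] 7.2 post [ 0.4325 -0.3058  0.144 ] 252
t 6.2 tcp [0.4464 0.1638 0.3606] [-1.7994e+02 -8.0000e-02 -1.7913e+02] F [ 0.22  1.02 -3.14] w 0.0234 g 49.9 j [  44.   -2.  -10.   -0.  -83. -133.]
travel [-0.0218, -0.6279, 0.0018] dr [-0.0002, -0.0002, 0.031]
travel [-0.0223, -0.6276, 0.3598] dr [-0.0002, -0.0002, 0.031]
```

View pics/side1.png

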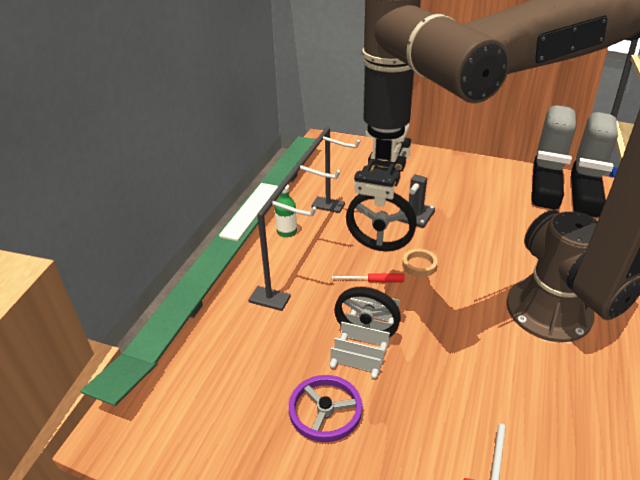

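The wheel is held by its tyre (about 380, 220), upright and central in the grip. The press at about (415, 200) hasn't moved.

Request:
{"name": "jog_arm", "arguments": {"travel": [[-0.003,-0.09,0],[-0.007,-0.19,0],[-0.01,-0.3,0],[-0.014,-0.41,0],[-0.018,-0.52,0],[-0.022,-0.6,0.05],[-0.022,-0.628,0.13],[-0.022,-0.628,0.22],[-0.022,-0.628,0.31],[-0.022,-0.628,0.357]], "dr": [[0,0,0.01],[0,0,0.02],[0,0,0.03],[0,0,0.031],[0,0,0.031],[0,0,0.031],[0,0,0.031],[0,0,0.031],[0,0,0.031],[0,0,0.031]], "claw": [0.2,0.2,0.2,0.2,0.2,0.2,0.2,0.2,0.2,0.2]}}

```text
time_s: 7.45
tcp_pos: [0.4608, -0.15, 0.1803]
eef_rot: [-180.0, -0.2, 169.7]
contact_force: [-0.6, -0.4, -3.3]
gripper_width: 0.0237
gripper_force: 49.9
```

```bash
cat >> h.py <<'E'
def press2(P):
    q=P.reshape(-1,3)
    n=(q[:,0]>.3)&(q[:,0]<.56)&(q[:,1]>-.42)&(q[:,1]<-.2)
    t=q[n&(q[:,2]>.139)&(q[:,2]<.15)];m=np.median(t,0)
    d=np.hypot(q[:,0]-m[0],q[:,1]-m[1])
    b=q[(q[:,2]>.012)&(q[:,2]<.023)&(d<.085)]
    B=cv2.minAreaRect(b[:,:2].astype(np.float32)*1000)
    st=q[(q[:,2]>.1)&(q[:,2]<.138)&(d<.08)&(q[:,1]>m[1]+.02)]
    print('post',np.round(m,4),len(t),'base',np.round(B[0],1),np.round(B[1],1),round(B[2],1),'stub mean',np.round(st.mean(0),4) if len(st) else None,'maxy',np.round(np.percentile(st[:,1],97),4) if len(st) else None)
    return st
E
python3 - <<'E'
from h import *
for n in('side','top'):
    c=r.capture(n);P=cloud(c);save(c,n+'2');press2(P)
s=r.tip_of('stub','side');print([(d['conf'],d['at']) for d in s])
go((.4525,-.199,.182,169.7),(.4448,-.2411,.182,169.7))
E
```

```text
post [ 0.436  -0.3006  0.1467] 96 base [ 436.4 -302.9] [112.8  98.2] 80.0 stub mean [ 0.4416 -0.2666  0.1337] maxy -0.2513
post [nan nan nan] 0 base [0. 0.] [0. 0.] 0.0 stub mean None maxy None
[(0.91, [406.3, 189.2])]
t 7.6 tcp [ 0.4616 -0.15    0.1821] [-1.7995e+02 -1.6000e-01  1.6971e+02] F [ 0.54 -0.45 -3.51] w 0.0234 g 49.9 j [   5.    5.  -26.    0.  -59. -106.]
travel [0.0004, -0.0996, 0.0004] dr [-0.0002, -0.0005, 0.0]
travel [0.0005, -0.1852, 0.0004] dr [-0.0002, -0.0005, 0.0]
  return _methods._mean(a, axis=axis, dtype=dtype,
  ret = um.true_divide(
```

View pics/side2.png

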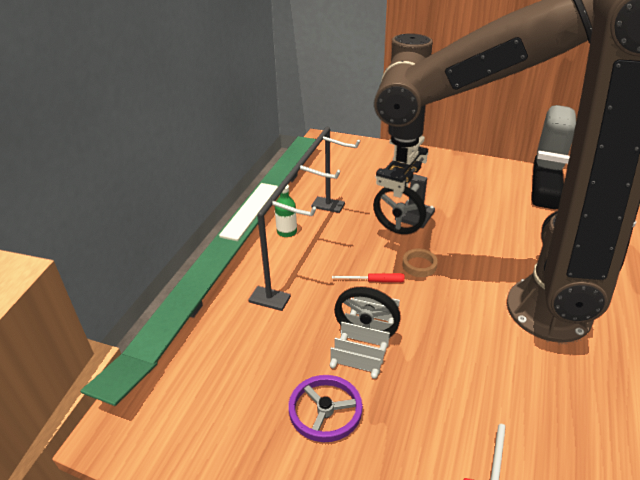

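The wheel is at (400, 208) facing the stub, and the press sits where I measured it before. Now the approach.

Request:
{"name": "jog_arm", "arguments": {"travel": [[0,-0.05,0],[0,-0.1,0],[0,-0.14,0],[0,-0.15,0],[0,-0.158,0],[0,-0.164,0],[0,-0.17,0],[0,-0.174,0],[0,-0.178,0],[0,-0.18,0]], "dr": [[0,-0.0005,0],[0,-0.0005,0],[0,-0.0005,0],[0,-0.0005,0],[0,-0.0005,0],[0,-0.0005,0],[0,-0.0005,0],[0,-0.0005,0],[0,-0.0005,0],[0,-0.0005,0]], "claw": [0.2,0.2,0.2,0.2,0.2,0.2,0.2,0.2,0.2,0.2]}}

```text
time_s: 8.85
tcp_pos: [0.4464, -0.2384, 0.1831]
eef_rot: [180.0, 0.2, 169.7]
contact_force: [1.1, 2.7, -2.2]
gripper_width: 0.0236
gripper_force: 49.9
```

Request:
{"name": "jog_arm", "arguments": {"travel": [[0,-0.001,0],[0,-0.002,0],[0,-0.003,0],[0,-0.004,0],[0,-0.005,0],[0,-0.006,0],[0,-0.007,0],[0,-0.007,0],[0,-0.007,0],[0,-0.007,0]], "dr": [[0,0,0],[0,0,0],[0,0,0],[0,0,0],[0,0,0],[0,0,0],[0,0,0],[0,0,0],[0,0,0],[0,0,0]], "claw": [0.2,0.2,0.2,0.2,0.2,0.2,0.2,0.2,0.2,0.2]}}

```text
time_s: 10.1
tcp_pos: [0.4458, -0.2415, 0.1831]
eef_rot: [180.0, 0.2, 169.7]
contact_force: [0.7, 5.2, -1.8]
gripper_width: 0.0236
gripper_force: 49.9
```

Request:
{"name": "jog_arm", "arguments": {"travel": [[0,-0.001,0],[0,-0.001,0],[0,-0.002,0],[0,-0.002,0],[0,-0.003,0],[0,-0.003,0],[0,-0.004,0],[0,-0.004,0],[0,-0.004,0],[0,-0.004,0]], "dr": [[0,0,0],[0,0,0],[0,0,0],[0,0,0],[0,0,0],[0,0,0],[0,0,0],[0,0,0],[0,0,0],[0,0,0]], "claw": [0.2,0.2,0.2,0.2,0.2,0.2,0.2,0.2,0.2,0.2]}}

```text
time_s: 11.35
tcp_pos: [0.4458, -0.2423, 0.1832]
eef_rot: [179.9, 0.2, 169.7]
contact_force: [1.3, 13.1, 1.8]
gripper_width: 0.0235
gripper_force: 50.1
```

Request:
{"name": "jog_arm", "arguments": {"travel": [[0,0.06,0],[0,0.14,0],[0,0.2,0],[0,0.2,0],[0,0.2,0],[0,0.2,0],[0,0.2,0],[0,0.2,0],[0,0.2,0],[0,0.2,0]], "dr": [[0,0,0],[0,0,-0.01],[0,0,-0.03],[0,0,-0.06],[0,0,-0.09],[0,0,-0.12],[0,0,-0.15],[0,0,-0.18],[0,0,-0.21],[0,0,-0.24]], "claw": [0.2,0.2,0.2,0.2,0.2,0.2,0.2,0.2,0.2,0.2]}}

```text
time_s: 12.6
tcp_pos: [0.4627, -0.146, 0.1829]
eef_rot: [-179.9, -0.1, -103.9]
contact_force: [-0.4, -0.1, -3.5]
gripper_width: 0.0235
gripper_force: 49.9
```

```bash
python3 -c "
from h import *
go((.462,-.15,.182,-10.3))"
```

```text
t 12.6 tcp [ 0.4627 -0.146   0.1829] [-1.7986e+02 -5.0000e-02 -1.0394e+02] F [-0.4  -0.05 -3.53] w 0.0235 g 49.9 j [  6.   4. -26.   0. -59. -20.]
travel [0.0081, -0.0005, 0.0018] dr [-0.0002, -0.0004, -0.2601]
```

Request:
{"name": "jog_arm", "arguments": {"travel": [[0.004,0,0],[0.008,0,0.001],[0.008,0,0.001],[0.008,0,0.001],[0.008,0,0.001],[0.008,0,0.001],[0.008,0,0.001],[0.008,0,0.001],[0.008,0,0.001],[0.008,0,0.001]], "dr": [[0,0,-0.03],[0,0,-0.06],[0,0,-0.09],[0,0,-0.12],[0,0,-0.15],[0,0,-0.18],[0,0,-0.21],[0,0,-0.24],[0,0,-0.26],[0,0,-0.26]], "claw": [0.2,0.2,0.2,0.2,0.2,0.2,0.2,0.2,0.2,0.2]}}

```text
time_s: 13.85
tcp_pos: [0.4618, -0.1498, 0.1824]
eef_rot: [180.0, -0.1, -10.8]
contact_force: [0.2, -0.6, -3.5]
gripper_width: 0.0232
gripper_force: 49.9
```

Run:
```python
from h import *
c=r.capture('side');P=cloud(c);press2(P)
print([(d['conf'],d['at']) for d in r.tip_of('stub','side')])
go((.4464,-.2384,.182,-10.3),(.4458,-.2420,.182,-10.3))
```

```text
post [ 0.3945 -0.2923  0.1463] 112 base [ 395.  -297.3] [118.8 100. ] 80.8 stub mean [ 0.4019 -0.2541  0.1303] maxy -0.2434
[(0.66, [422.1, 195.6])]
t 13.95 tcp [ 0.4619 -0.1496  0.1825] [ 1.7997e+02 -1.6000e-01 -1.0870e+01] F [-0.23 -0.9  -3.55] w 0.0237 g 49.9 j [  5.   4. -26.   0. -59.  74.]
travel [0.003, 0.1802, 0.001] dr [0.0001, -0.0004, -0.0016]
travel [0.0032, 0.1875, 0.001] dr [0.0001, -0.0004, -0.0016]
```

The press was knocked about 41 mm towards -x. I'll move clear and measure it again.

Request:
{"name": "jog_arm", "arguments": {"travel": [[0,-0.08,-0.1],[0,-0.16,-0.2],[0,-0.26,-0.2],[0,-0.36,-0.2],[0,-0.4,-0.2],[0,-0.4,-0.2],[0,-0.4,-0.2],[0,-0.4,-0.2],[0,-0.4,-0.2],[0,-0.4,-0.2]], "dr": [[0,0,0],[0,0,0],[0,0,0],[0,0,0],[0,0,0],[0,0,0],[0,0,0],[0,0,0],[0,0,0],[0,0,0]], "claw": [0.2,0.2,0.2,0.2,0.2,0.2,0.2,0.2,0.2,0.2]}}

```text
time_s: 15.2
tcp_pos: [0.4989, 0.0468, 0.2827]
eef_rot: [-180.0, -0.2, -10.7]
contact_force: [-0.0, 0.1, -3.7]
gripper_width: 0.0236
gripper_force: 50.0
```

Run:
```python
from h import *
def st2(P):
    st=press2(P);m=st.mean(0);v=np.linalg.svd(st[:,:2]-m[:2],full_matrices=False)[2][0];print('stub yaw',np.degrees(np.arctan2(*v[::-1])),len(st))
print('old');st2(np.load('side0.npy'));st2(np.load('top0.npy'))
for n in('side','top'):
    c=r.capture(n);P=cloud(c);save(c,n+'3');print(n)
    try: st2(P)
    except Exception as e: print(e)
```

```text
old
post [ 0.4384 -0.3006  0.1465] 110 base [ 438.2 -302.6] [113.  101.1] 81.8 stub mean [ 0.4432 -0.2613  0.1304] maxy -0.2496
stub yaw 73.43232510514336 47
post [ 0.4327 -0.3056  0.1443] 246 base [ 432.6 -306.9] [111.3 102.3] 79.7 stub mean [ 0.4396 -0.2692  0.1308] maxy -0.2525
stub yaw -106.42540174658555 108
side
post [ 0.3961 -0.2933  0.1465] 117 base [ 394.5 -297.5] [119.1  99.1] 80.7 stub mean [ 0.4026 -0.2533  0.1303] maxy -0.2402
stub yaw 73.2928799343285 47
top
post [ 0.3894 -0.2997  0.1444] 237 base [ 390.5 -299.6] [110.3 102.2] 80.8 stub mean [ 0.3956 -0.2613  0.1311] maxy -0.2456
stub yaw -100.00157527405425 98
```

View pics/side3.png

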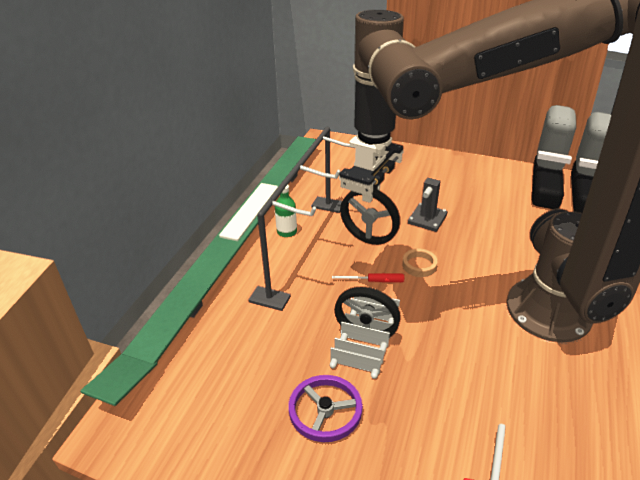

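The press is now at (428, 205) with its stub clear. From the top view its end face is at about (0.400, -0.246), axis 80.8°.

Run:
```python
from h import *
go((.4158,-.1476,.2827,-9.2),(.4158,-.1476,.182,-9.2))
```

```text
t 15.3 tcp [0.499  0.047  0.2826] [-179.99   -0.19  -10.72] F [ 0.66  0.36 -3.32] w 0.0236 g 50.0 j [ 28.   2. -16.   0. -72.  51.]
travel [-0.091, 0.4134, -0.0005] dr [-0.0, -0.0005, -0.0042]
travel [-0.0917, 0.4134, 0.2009] dr [-0.0, -0.0005, -0.0042]
```

Request:
{"name": "jog_arm", "arguments": {"travel": [[-0.02,0.09,0],[-0.04,0.2,0],[-0.07,0.31,0],[-0.09,0.4,0.02],[-0.0917,0.4134,0.08],[-0.0917,0.4134,0.16],[-0.0917,0.4134,0.2],[-0.0917,0.4134,0.2],[-0.0917,0.4134,0.2],[-0.0917,0.4134,0.2]], "dr": [[0,-0.0005,-0.004],[0,-0.0005,-0.004],[0,-0.0005,-0.004],[0,-0.0005,-0.004],[0,-0.0005,-0.004],[0,-0.0005,-0.004],[0,-0.0005,-0.004],[0,-0.0005,-0.004],[0,-0.0005,-0.004],[0,-0.0005,-0.004]], "claw": [0.2,0.2,0.2,0.2,0.2,0.2,0.2,0.2,0.2,0.2]}}

```text
time_s: 16.55
tcp_pos: [0.4167, -0.1473, 0.1836]
eef_rot: [-180.0, -0.1, -9.2]
contact_force: [-0.3, 0.3, -3.9]
gripper_width: 0.0235
gripper_force: 50.0
```

Run:
```python
from h import *
P=cloud(r.capture('side'));press2(P)
go((.4023,-.2305,.182,-9.2),(.4017,-.2345,.182,-9.2))
```

```text
post [ 0.3899 -0.2908  0.1463] 86 base [ 394.5 -296.4] [117.9  98.8] 80.1 stub mean [ 0.3998 -0.2638  0.1345] maxy -0.2563
t 16.6 tcp [ 0.4165 -0.1473  0.1834] [-1.7998e+02 -1.0000e-01 -9.2300e+00] F [ 0.12 -0.35 -3.16] w 0.0236 g 50.0 j [  6.   0. -31.   0. -59.  74.]
travel [-0.0014, 0.1688, 0.0027] dr [-0.0001, -0.0003, -0.0001]
travel [-0.0013, 0.1769, 0.0027] dr [-0.0001, -0.0003, -0.0001]
```

Unmoved, apart from partial occlusion. Pressing the second cap now.

Request:
{"name": "jog_arm", "arguments": {"travel": [[-0.001,0.05,0.002],[-0.001,0.1,0.002],[-0.001,0.13,0.002],[-0.001,0.142,0.002],[-0.001,0.15,0.002],[-0.001,0.156,0.002],[-0.001,0.162,0.002],[-0.001,0.166,0.002],[-0.001,0.17,0.002],[-0.001,0.17,0.002]], "dr": [[0,0,0],[0,0,0],[0,0,0],[0,0,0],[0,0,0],[0,0,0],[0,0,0],[0,0,0],[0,0,0],[0,0,0]], "claw": [0.2,0.2,0.2,0.2,0.2,0.2,0.2,0.2,0.2,0.2]}}

```text
time_s: 17.85
tcp_pos: [0.4018, -0.2312, 0.1814]
eef_rot: [-180.0, -0.0, -9.3]
contact_force: [0.7, 1.9, -2.8]
gripper_width: 0.0238
gripper_force: 50.0
```

Request:
{"name": "jog_arm", "arguments": {"travel": [[0,0.001,0],[0,0.002,0],[0,0.003,0],[0,0.004,0],[0,0.005,0],[0,0.006,0],[0,0.007,0],[0,0.007,0],[0,0.007,0],[0,0.007,0]], "dr": [[0,0,0],[0,0,0],[0,0,0],[0,0,0],[0,0,0],[0,0,0],[0,0,0],[0,0,0],[0,0,0],[0,0,0]], "claw": [0.2,0.2,0.2,0.2,0.2,0.2,0.2,0.2,0.2,0.2]}}

```text
time_s: 19.1
tcp_pos: [0.4011, -0.2347, 0.1814]
eef_rot: [180.0, 0.0, -9.2]
contact_force: [1.0, 0.9, -3.8]
gripper_width: 0.0238
gripper_force: 50.0
```

Request:
{"name": "jog_arm", "arguments": {"travel": [[0,0.001,0],[0,0.002,0],[0,0.003,0],[0,0.003,0],[0,0.004,0],[0,0.004,0],[0,0.004,0],[0,0.004,0],[0,0.004,0],[0,0.004,0]], "dr": [[0,0,0],[0,0,0],[0,0,0],[0,0,0],[0,0,0],[0,0,0],[0,0,0],[0,0,0],[0,0,0],[0,0,0]], "claw": [0.2,0.2,0.2,0.2,0.2,0.2,0.2,0.2,0.2,0.2]}}

```text
time_s: 20.35
tcp_pos: [0.4011, -0.2357, 0.1815]
eef_rot: [-179.9, -0.0, -9.3]
contact_force: [0.5, 8.7, -0.1]
gripper_width: 0.0237
gripper_force: 50.2
```

Request:
{"name": "jog_arm", "arguments": {"travel": [[0,0.001,0],[0,0.002,0],[0,0.002,0],[0,0.002,0],[0,-0.05,0],[0,-0.13,0],[0,-0.18,0],[0,-0.18,0],[0,-0.18,0],[0,-0.18,0]], "dr": [[0,0,0],[0,0,0],[0,0,0],[0,0,0],[0,0,0],[0,0,0],[0,0,0],[0,0,0],[0,0,0],[0,0,0]], "claw": [0.2,0.2,0.2,0.2,0.2,0.2,0.2,0.2,0.2,0.2]}}

```text
time_s: 21.6
tcp_pos: [0.4151, -0.1485, 0.1813]
eef_rot: [180.0, 0.0, -9.3]
contact_force: [0.5, 0.2, -3.6]
gripper_width: 0.0234
gripper_force: 50.0
```

Run:
```python
from h import *
# hook1 pass-over: wheel centre C, lean 25 about tool y axis, TCP 57mm out from centre along -tool z
for y in (-.215,):
  for lean in(25,-25):
    T=R.from_euler('xyz',[180,0,-91],degrees=True)*R.from_euler('y',lean,degrees=True)
    print(lean,'tool z',np.round(T.apply([0,0,1]),3))
    for C in((.53,y+.001,.240),(.63,y,.240),(.63,y,.209)):
        p=np.array(C)-.057*T.apply([0,0,1]);print(np.round(p,4))
go((.42,-.14,.35,-91))
```

```text
25 tool z [-0.007 -0.423 -0.906]
[ 0.5304 -0.1899  0.2917]
[ 0.6304 -0.1909  0.2917]
[ 0.6304 -0.1909  0.2607]
-25 tool z [ 0.007  0.423 -0.906]
[ 0.5296 -0.2381  0.2917]
[ 0.6296 -0.2391  0.2917]
[ 0.6296 -0.2391  0.2607]
t 21.6 tcp [ 0.4151 -0.1485  0.1813] [ 1.7998e+02  2.0000e-02 -9.2900e+00] F [ 0.52  0.18 -3.56] w 0.0234 g 50.0 j [  6.   0. -31.   0. -59.  75.]
travel [0.0069, -0.0182, -0.3374] dr [0.0001, 0.0, 0.227]
```

Request:
{"name": "jog_arm", "arguments": {"travel": [[0,0,-0.08],[0,0,-0.18],[0,0,-0.28],[0.007,-0.018,-0.337],[0.007,-0.018,-0.337],[0.007,-0.018,-0.337],[0.007,-0.018,-0.337],[0.007,-0.018,-0.337],[0.007,-0.018,-0.337],[0.007,-0.018,-0.337]], "dr": [[0,0,0.02],[0,0,0.045],[0,0,0.07],[0,0,0.1],[0,0,0.13],[0,0,0.16],[0,0,0.19],[0,0,0.22],[0,0,0.227],[0,0,0.227]], "claw": [0.2,0.2,0.2,0.2,0.2,0.2,0.2,0.2,0.2,0.2]}}

```text
time_s: 22.85
tcp_pos: [0.42, -0.1401, 0.3497]
eef_rot: [180.0, -0.0, -91.0]
contact_force: [-0.4, 0.4, -3.9]
gripper_width: 0.0237
gripper_force: 50.0
```

Run:
```python
from h import *
go((.5,-.238,.35,-91),(.5,-.238,.31,-91,-25))
```

```text
t 22.85 tcp [ 0.42   -0.1401  0.3497] [179.97  -0.   -91.  ] F [-0.43  0.44 -3.9 ] w 0.0237 g 50.0 j [  7.  -6. -14.  -0. -81.  -8.]
travel [0.1931, -0.1635, -0.0006] dr [0.0001, -0.0, -0.0]
travel [0.1931, -0.1635, 0.0794] dr [0.0001, -0.0695, -0.0]
```

Request:
{"name": "jog_arm", "arguments": {"travel": [[0.05,-0.05,0],[0.1,-0.1,0],[0.15,-0.14,0.02],[0.193,-0.163,0.05],[0.193,-0.163,0.079],[0.193,-0.163,0.079],[0.193,-0.163,0.079],[0.193,-0.163,0.079],[0.193,-0.163,0.079],[0.193,-0.163,0.079]], "dr": [[0,-0.01,0],[0,-0.02,0],[0,-0.035,0],[0,-0.05,0],[0,-0.0695,0],[0,-0.0695,0],[0,-0.0695,0],[0,-0.0695,0],[0,-0.0695,0],[0,-0.0695,0]], "claw": [0.2,0.2,0.2,0.2,0.2,0.2,0.2,0.2,0.2,0.2]}}

```text
time_s: 24.1
tcp_pos: [0.5002, -0.2367, 0.3112]
eef_rot: [-179.9, 25.0, -90.9]
contact_force: [-0.2, 0.6, -3.2]
gripper_width: 0.0237
gripper_force: 50.0
```

```bash
cat >> h.py <<'E'
def tyre(P,near=.12):
    """tyre points of wheel in hand: centre estimate, world"""
    s=r.get_state();M=R.from_euler('xyz',s['eef_rot'],degrees=True)
    C=s['tcp_pos']+M.apply([0,0,.057])
    q=P.reshape(-1,3);q=q[np.isfinite(q[:,0])]
    l=M.inv().apply(q-C);rad=np.hypot(l[:,0],l[:,2])
    k=(abs(l[:,1])<.02)&(rad>.05)&(rad<.095)&(l[:,2]>-.03)
    l=l[k];f=lambda a:np.hypot(l[:,0]-a[0],l[:,2]-a[1])
    from scipy.optimize import least_squares
    a=least_squares(lambda a:(f(a)-a[2]),[0,0,.073],loss='soft_l1',f_scale=.004).x
    print('C nominal',np.round(C,4),'fit local dx,dz,rad',np.round(a,4),'n',k.sum(),'axial pct',np.round(np.percentile(l[:,1],[2,50,98]),4),'C fit',np.round(C+M.apply([a[0],0,a[1]]),4))
E
python3 - <<'E'
from h import *
c=r.capture('side');save(c,'side4');tyre(cloud(c))
P=cloud(c);q=P.reshape(-1,3);k=(q[:,2]>.262)&(q[:,2]<.31)&(abs(q[:,1]+.215)<.02)&(q[:,0]>.58)&(q[:,0]<.70);print(k.sum(),np.round(np.percentile(q[k],[2,50,98],axis=0),4))
go((.5296,-.2381,.2917,-91,-25),(.6296,-.2391,.2917,-91,-25))
E
```

```text
C nominal [ 0.5006 -0.2128  0.2593] fit local dx,dz,rad [-0.0077  0.0006  0.0722] n 494 axial pct [-0.0137  0.0018  0.0097] C fit [ 0.5007 -0.2056  0.262 ]
120 [[ 0.6074 -0.22    0.2699]
 [ 0.6491 -0.2134  0.2773]
 [ 0.6987 -0.2059  0.2948]]
t 24.15 tcp [ 0.5001 -0.2369  0.311 ] [-179.94   24.98  -90.89] F [-0.93  0.77 -3.4 ] w 0.0236 g 50.0 j [-22.  15.   9. -23. -93.  22.]
travel [0.0177, -0.0589, 0.0344] dr [-0.0, -0.0001, 0.0003]
travel [0.0167, -0.259, 0.0351] dr [-0.0, -0.0001, 0.0003]
```

View pics/side4.png

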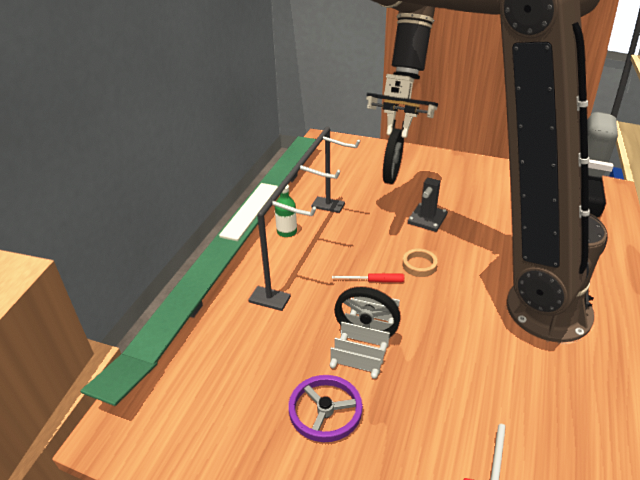

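The wheel at (395, 155) is leaned and lined up in front of hook 1 at about (345, 143). Next I pass it over the hook.

Run:
```python
from h import *
go((.55,-.237,.2897,-91,-25),(.6296,-.238,.2897,-91,-25))
```

```text
t 24.15 tcp [ 0.5001 -0.2369  0.311 ] [-179.94   24.98  -90.89] F [-0.93  0.77 -3.4 ] w 0.0236 g 50.0 j [-22.  15.   9. -23. -93.  22.]
travel [0.0168, -0.0997, 0.0393] dr [-0.0, -0.0001, 0.0003]
travel [0.0164, -0.2589, 0.0396] dr [-0.0, -0.0001, 0.0003]
```

Request:
{"name": "jog_arm", "arguments": {"travel": [[0.006,-0.03,0.013],[0.012,-0.06,0.026],[0.0168,-0.09,0.0393],[0.0168,-0.0997,0.0393],[0.0168,-0.0997,0.0393],[0.0168,-0.0997,0.0393],[0.0168,-0.0997,0.0393],[0.0168,-0.0997,0.0393],[0.0168,-0.0997,0.0393],[0.0168,-0.0997,0.0393]], "dr": [[0,0,0],[0,0,0],[0,0,0],[0,0,0],[0,0,0],[0,0,0],[0,0,0],[0,0,0],[0,0,0],[0,0,0]], "claw": [0.2,0.2,0.2,0.2,0.2,0.2,0.2,0.2,0.2,0.2]}}

```text
time_s: 25.4
tcp_pos: [0.5499, -0.2375, 0.2892]
eef_rot: [-180.0, 25.0, -91.0]
contact_force: [0.2, -0.5, -3.5]
gripper_width: 0.0234
gripper_force: 50.0
```

Run:
```python
from h import *
c=r.capture('side');tyre(cloud(c));save(c,'a')
c=r.capture('top');save(c,'b');P=cloud(c);q=P.reshape(-1,3)
k=(q[:,2]>.262)&(q[:,2]<.31)&(abs(q[:,1]+.215)<.03)&(q[:,0]>.59)&(q[:,0]<.70);print(k.sum(),np.round(np.percentile(q[k],[2,50,98],axis=0),4))
a=cv2.imread('pics/a.png')[80:280,260:480];b=cv2.imread('pics/b.png')[140:320,340:540]
cv2.imwrite('pics/ab5.png',np.hstack([cv2.resize(a,(400,400)),cv2.resize(b,(400,400))]))
go((.6296,-.238,.2897,-91,-25))
```

```text
C nominal [ 0.5503 -0.2134  0.2374] fit local dx,dz,rad [-0.0075 -0.0003  0.0727] n 506 axial pct [-0.0142  0.0014  0.0096] C fit [ 0.5504 -0.2067  0.2409]
182 [[ 0.6043 -0.2218  0.2702]
 [ 0.6538 -0.2156  0.2772]
 [ 0.6989 -0.2119  0.2922]]
t 25.5 tcp [ 0.5499 -0.2375  0.2891] [-180.     25.02  -90.97] F [ 0.48 -0.19 -2.96] w 0.0235 g 50.0 j [-21.  20.  12. -23. -92.  21.]
travel [-0.0021, -0.1594, -0.0004] dr [0.0, 0.0001, 0.0001]
```

View pics/ab5.png

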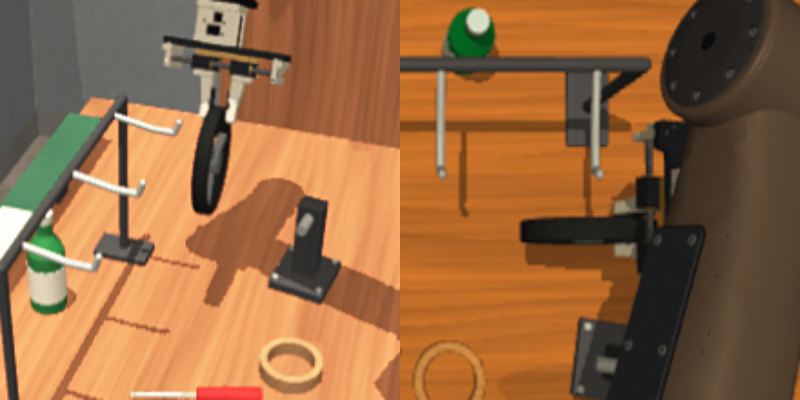

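Side crop: the wheel is just in front of hook 1, whose tip is at (180, 125). Top crop: the wheel straddles the hook 1 line at column 595. Inserting now.

Request:
{"name": "jog_arm", "arguments": {"travel": [[0,-0.02,0],[0,-0.04,0],[-0.001,-0.06,0],[-0.001,-0.08,0],[-0.001,-0.1,0],[-0.001,-0.12,0],[-0.002,-0.14,0],[-0.002,-0.16,0],[-0.002,-0.16,0],[-0.002,-0.16,0]], "dr": [[0,0,0],[0,0,0],[0,0,0],[0,0,0],[0,0,0],[0,0,0],[0,0,0],[0,0,0],[0,0,0],[0,0,0]], "claw": [0.2,0.2,0.2,0.2,0.2,0.2,0.2,0.2,0.2,0.2]}}

```text
time_s: 26.75
tcp_pos: [0.6298, -0.238, 0.2894]
eef_rot: [180.0, 25.0, -91.0]
contact_force: [-1.1, -0.5, -3.8]
gripper_width: 0.0237
gripper_force: 50.0
```

Run:
```python
from h import *
go((.6296,-.239,.264,-91,-25),(.6296,-.239,.260,-91,-25))
```

```text
t 26.75 tcp [ 0.6298 -0.238   0.2894] [179.98  25.02 -90.97] F [-1.11 -0.49 -3.81] w 0.0237 g 50.0 j [-19.  26.  22. -24. -94.  18.]
travel [0.0234, 0.0003, 0.0452] dr [0.0001, 0.0001, 0.0001]
travel [0.0268, 0.0003, 0.0524] dr [0.0001, 0.0001, 0.0001]
```

Request:
{"name": "jog_arm", "arguments": {"travel": [[0.005,0,0.01],[0.01,0,0.02],[0.015,0,0.03],[0.02,0,0.039],[0.0234,0,0.045],[0.025,0,0.048],[0.026,0,0.05],[0.0268,0,0.052],[0.0268,0,0.052],[0.0268,0,0.052]], "dr": [[0,0,0],[0,0,0],[0,0,0],[0,0,0],[0,0,0],[0,0,0],[0,0,0],[0,0,0],[0,0,0],[0,0,0]], "claw": [0.2,0.2,0.2,0.2,0.2,0.2,0.2,0.2,0.2,0.2]}}

```text
time_s: 28.0
tcp_pos: [0.63, -0.2392, 0.2614]
eef_rot: [-179.9, 25.0, -90.9]
contact_force: [-1.4, 0.8, 6.0]
gripper_width: 0.0236
gripper_force: 50.0
```

Request:
{"name": "jog_arm", "arguments": {"travel": [[-0.001,0,-0.002],[-0.001,0,-0.002],[-0.001,0,-0.002],[-0.001,0,-0.002],[-0.001,0,-0.002],[-0.001,0,-0.002],[-0.001,0,-0.002],[-0.001,0,-0.002],[-0.001,0,-0.002],[-0.001,0,-0.002]], "dr": [[0,0,0],[0,0,0],[0,0,0],[0,0,0],[0,0,0],[0,0,0],[0,0,0],[0,0,0],[0,0,0],[0,0,0]], "claw": [0.28,0.3,0.33,0.36,0.4,0.45,0.5,0.6,0.65,0.65]}}

```text
time_s: 29.25
tcp_pos: [0.6299, -0.239, 0.2614]
eef_rot: [180.0, 25.0, -91.0]
contact_force: [0.2, 0.1, 0.2]
gripper_width: 0.0568
gripper_force: 0.0
```

Run:
```python
from h import *
c=r.capture('side');tyre(cloud(c));save(c,'a')
cv2.imwrite('pics/a6.png',cv2.resize(cv2.imread('pics/a.png')[60:260,260:460],(600,600)))
go((.63,-.28,.35,-91,-25))
```

```text
C nominal [ 0.6303 -0.215   0.2097] fit local dx,dz,rad [-0.0075 -0.0012  0.0727] n 499 axial pct [-0.013   0.0016  0.0097] C fit [ 0.6304 -0.2087  0.214 ]
t 29.3 tcp [ 0.6299 -0.2391  0.2614] [180.    25.02 -90.97] F [ 1.16  0.41 -0.59] w 0.0568 g 0.0 j [-19.  27.  20. -24. -91.  19.]
travel [-0.0008, -0.0016, -0.1953] dr [0.0, 0.0001, 0.0001]
```

View pics/a6.png

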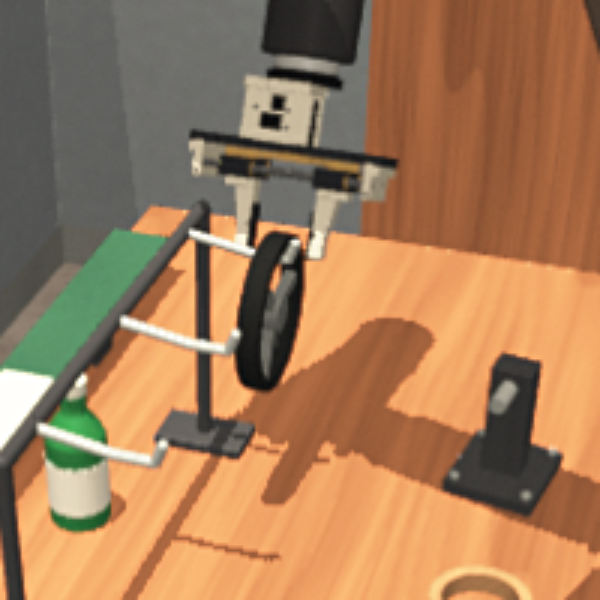

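Wheel 1 hangs on hook 1 at about (270, 310) with the fingers open and clear. Retracting.

Request:
{"name": "jog_arm", "arguments": {"travel": [[0,0,-0.04],[0,0,-0.1],[0,0,-0.18],[0,0,-0.22],[0,0,-0.24],[0,0,-0.24],[0,0,-0.24],[0,0,-0.24],[0,0,-0.24],[0,0,-0.24]], "dr": [[0,0,0],[0,0,0],[0,0,0],[0,0,0],[0,0,0],[0,0,0],[0,0,0],[0,0,0],[0,0,0],[0,0,0]], "claw": [0.65,0.65,0.65,0.65,0.65,0.65,0.65,0.65,0.65,0.65]}}

```text
time_s: 30.55
tcp_pos: [0.6291, -0.2897, 0.37]
eef_rot: [180.0, 25.0, -91.0]
contact_force: [0.5, -0.6, -0.5]
gripper_width: 0.057
gripper_force: 0.0
```

Run:
```python
from h import *
go((.48,-.1,.38,-91),(.48,.1,.38,-150))
```

```text
t 30.55 tcp [ 0.6291 -0.2897  0.37  ] [179.99  25.02 -90.96] F [ 0.53 -0.57 -0.46] w 0.057 g 0.0 j [ -23.   28.   35.  -24. -106.   17.]
travel [-0.3476, 0.3044, 0.1402] dr [0.0001, 0.0695, 0.0001]
travel [-0.71, 0.3111, 0.3094] dr [0.0358, 0.0632, 0.1613]
```

Request:
{"name": "jog_arm", "arguments": {"travel": [[-0.03,0.07,0],[-0.07,0.15,0.01],[-0.15,0.22,0.05],[-0.25,0.3,0.1],[-0.347,0.304,0.14],[-0.347,0.304,0.14],[-0.347,0.304,0.14],[-0.347,0.304,0.14],[-0.347,0.304,0.14],[-0.347,0.304,0.14]], "dr": [[0,0,0],[0,0.01,0],[0,0.03,0],[0,0.05,0],[0,0.0695,0],[0,0.0695,0],[0,0.0695,0],[0,0.0695,0],[0,0.0695,0],[0,0.0695,0]], "claw": [0.6,0.6,0.6,0.6,0.6,0.6,0.6,0.6,0.6,0.6]}}

```text
time_s: 31.8
tcp_pos: [0.4802, -0.102, 0.3797]
eef_rot: [179.9, 0.0, -91.2]
contact_force: [-0.8, -0.2, -0.4]
gripper_width: 0.0522
gripper_force: 0.0
```

Run:
```python
from h import *
for n in('side','top'):
    c=r.capture(n);P=cloud(c);save(c,n+'7');q=P.reshape(-1,3)
    k=(q[:,2]>.13)&(q[:,2]<.18)&(abs(q[:,1]-.247)<.04)&(abs(q[:,0]-.447)<.09);print(n,k.sum(),np.round(np.percentile(q[k],[2,50,98],axis=0),4).tolist())
    k=(q[:,2]>.12)&(q[:,2]<.30)&(abs(q[:,1]+.215)<.09)&(abs(q[:,0]-.63)<.016);print('hung',k.sum(),np.round(np.percentile(q[k],[2,50,98],axis=0),4).tolist())
    try: press2(P)
    except Exception as e: print(e)
go((.4465,.2475,.26,-179.2))
```

```text
side 616 [[0.3844, 0.2345, 0.1322], [0.4424, 0.2524, 0.1565], [0.5097, 0.2601, 0.1684]]
hung 922 [[0.62, -0.2837, 0.1453], [0.6284, -0.1958, 0.221], [0.6438, -0.1338, 0.2907]]
post [ 0.3958 -0.2927  0.1463] 111 base [ 396.2 -295.9] [119.1 102. ] 80.4 stub mean [ 0.4025 -0.2531  0.1309] maxy -0.2416
top 211 [[0.4524, 0.2366, 0.1329], [0.4819, 0.2486, 0.1552], [0.5076, 0.2598, 0.1658]]
hung 998 [[0.6166, -0.2848, 0.1406], [0.6253, -0.2059, 0.2677], [0.6412, -0.1365, 0.2896]]
post [nan nan nan] 0 base [0. 0.] [0. 0.] 0.0 stub mean None maxy None
t 31.9 tcp [ 0.4802 -0.1014  0.3798] [179.97   0.   -91.09] F [-0.41  0.32  0.65] w 0.0525 g 0.0 j [ 11.  -1.  -6.  -0. -85. -12.]
travel [-0.6965, 0.0806, 0.2396] dr [0.0001, -0.0001, 0.2447]
  return _methods._mean(a, axis=axis, dtype=dtype,
  ret = um.true_divide(
```

Request:
{"name": "jog_arm", "arguments": {"travel": [[-0.08,0.01,0],[-0.17,0.02,0.02],[-0.26,0.03,0.05],[-0.36,0.04,0.08],[-0.46,0.05,0.11],[-0.56,0.065,0.14],[-0.65,0.075,0.17],[-0.696,0.0806,0.19],[-0.696,0.0806,0.2],[-0.696,0.0806,0.2]], "dr": [[0,0,0.029],[0,0,0.058],[0,0,0.087],[0,0,0.116],[0,0,0.145],[0,0,0.174],[0,0,0.203],[0,0,0.232],[0,0,0.2447],[0,0,0.2447]], "claw": [0.6,0.6,0.6,0.6,0.6,0.6,0.6,0.6,0.6,0.6]}}

```text
time_s: 33.15
tcp_pos: [0.4457, 0.2481, 0.2795]
eef_rot: [-179.9, -0.1, -179.0]
contact_force: [0.7, 0.3, -0.5]
gripper_width: 0.0527
gripper_force: 0.0
```

Run:
```python
from h import *
go((.4465,.2475,.1415,-179.2))
```

```text
t 33.15 tcp [0.4457 0.2481 0.2795] [-1.7994e+02 -5.0000e-02 -1.7902e+02] F [ 0.74  0.32 -0.47] w 0.0527 g 0.0 j [  51.    3.  -15.   -0.  -72. -140.]
travel [-0.0018, -0.001, 0.276] dr [-0.0002, -0.0001, 0.0005]
```

Request:
{"name": "jog_arm", "arguments": {"travel": [[-0.002,-0.001,0.08],[-0.002,-0.001,0.16],[-0.002,-0.001,0.23],[-0.002,-0.001,0.276],[-0.002,-0.001,0.276],[-0.002,-0.001,0.276],[-0.002,-0.001,0.276],[-0.002,-0.001,0.276],[-0.002,-0.001,0.276],[-0.002,-0.001,0.276]], "dr": [[0,0,0.0005],[0,0,0.0005],[0,0,0.0005],[0,0,0.0005],[0,0,0.0005],[0,0,0.0005],[0,0,0.0005],[0,0,0.0005],[0,0,0.0005],[0,0,0.0005]], "claw": [0.6,0.6,0.6,0.6,0.6,0.2,0.2,0.2,0.2,0.2], "newtons": 50}}

```text
time_s: 34.4
tcp_pos: [0.4471, 0.2479, 0.1427]
eef_rot: [180.0, 0.0, -179.2]
contact_force: [-1.0, -0.7, 5.1]
gripper_width: 0.0235
gripper_force: 50.0
```

Request:
{"name": "jog_arm", "arguments": {"travel": [[0,0,-0.04],[0,0,-0.1],[0,0,-0.17],[0,0,-0.25],[0,0,-0.33],[0,0,-0.41],[0,0,-0.44],[0,0,-0.44],[0,0,-0.44],[0,0,-0.44]], "dr": [[0,0,0],[0,0,0],[0,0,0],[0,0,0],[0,0,0],[0,0,0],[0,0,0],[0,0,0],[0,0,0],[0,0,0]], "claw": [0.2,0.2,0.2,0.2,0.2,0.2,0.2,0.2,0.2,0.2]}}

```text
time_s: 35.65
tcp_pos: [0.4464, 0.2474, 0.3604]
eef_rot: [-179.9, -0.1, -179.2]
contact_force: [-0.2, 0.1, -4.3]
gripper_width: 0.0237
gripper_force: 50.0
```

Run:
```python
from h import *
for n in('side','top'):
    P=cloud(r.capture(n))
    try: press2(P)
    except Exception as e: print(e)
go((.4158,-.1476,.36,170.8),(.4158,-.1476,.1815,170.8))
```

```text
post [ 0.3958 -0.2943  0.1462] 115 base [ 395.  -296.1] [114.3  98.7] 80.6 stub mean [ 0.4022 -0.2531  0.1312] maxy -0.2418
post [ 0.3896 -0.2991  0.1443] 238 base [ 390.4 -300.1] [110.2 102.6] 81.0 stub mean [ 0.3956 -0.2614  0.1304] maxy -0.2464
t 35.75 tcp [0.4466 0.2476 0.361 ] [-1.7993e+02 -7.0000e-02 -1.7924e+02] F [-0.11  0.27 -4.51] w 0.0238 g 50.0 j [  51.    1.   -6.   -0.  -83. -140.]
travel [0.072, -0.7895, 0.0031] dr [-0.0002, -0.0002, 0.0277]
travel [0.0716, -0.789, 0.3601] dr [-0.0002, -0.0002, 0.0277]
```

Request:
{"name": "jog_arm", "arguments": {"travel": [[0.01,-0.1,0],[0.02,-0.21,0],[0.03,-0.33,0],[0.04,-0.45,0],[0.05,-0.57,0],[0.06,-0.68,0.03],[0.07,-0.77,0.1],[0.072,-0.79,0.19],[0.072,-0.79,0.28],[0.072,-0.79,0.345]], "dr": [[0,0,0.01],[0,0,0.02],[0,0,0.0277],[0,0,0.0277],[0,0,0.0277],[0,0,0.0277],[0,0,0.0277],[0,0,0.0277],[0,0,0.0277],[0,0,0.0277]], "claw": [0.2,0.2,0.2,0.2,0.2,0.2,0.2,0.2,0.2,0.2]}}

```text
time_s: 37.0
tcp_pos: [0.4149, -0.1482, 0.1875]
eef_rot: [-180.0, -0.1, 170.7]
contact_force: [0.1, -0.6, -3.9]
gripper_width: 0.0238
gripper_force: 50.0
```

Run:
```python
from h import *
press2(cloud(r.capture('side')))
go((.4023,-.2315,.1825,170.8),(.4013,-.2360,.1825,170.8))
```

```text
post [ 0.3912 -0.2921  0.1452] 95 base [ 393.7 -297.7] [115.2  97.8] 80.2 stub mean [ 0.3994 -0.2665  0.135 ] maxy -0.2633
t 37.05 tcp [ 0.413  -0.1476  0.1838] [-180.     -0.4   170.69] F [ -3.55   0.59 -10.26] w 0.0233 g 50.0 j [   6.   -0.  -31.   -0.  -59. -105.]
travel [-0.0061, -0.1691, 0.0026] dr [-0.0, -0.0011, -0.0003]
travel [-0.0056, -0.1783, 0.0026] dr [-0.0, -0.0011, -0.0003]
```

Request:
{"name": "jog_arm", "arguments": {"travel": [[-0.003,-0.03,0.003],[-0.003,-0.08,0.003],[-0.003,-0.12,0.003],[-0.003,-0.14,0.003],[-0.003,-0.15,0.003],[-0.003,-0.156,0.003],[-0.003,-0.162,0.003],[-0.003,-0.166,0.003],[-0.003,-0.17,0.003],[-0.003,-0.17,0.003]], "dr": [[0,0,0],[0,0,0],[0,0,0],[0,0,0],[0,0,0],[0,0,0],[0,0,0],[0,0,0],[0,0,0],[0,0,0]], "claw": [0.2,0.2,0.2,0.2,0.2,0.2,0.2,0.2,0.2,0.2]}}

```text
time_s: 38.3
tcp_pos: [0.4041, -0.2319, 0.1881]
eef_rot: [-180.0, 0.0, 170.8]
contact_force: [-0.3, 1.4, -3.5]
gripper_width: 0.0236
gripper_force: 50.0
```

Request:
{"name": "jog_arm", "arguments": {"travel": [[0,-0.001,0],[0,-0.002,0],[0,-0.003,0],[0,-0.004,0],[0,-0.005,0],[0,-0.006,0],[0,-0.007,0],[0,-0.007,0],[0,-0.007,0],[0,-0.007,0]], "dr": [[0,0,0],[0,0,0],[0,0,0],[0,0,0],[0,0,0],[0,0,0],[0,0,0],[0,0,0],[0,0,0],[0,0,0]], "claw": [0.2,0.2,0.2,0.2,0.2,0.2,0.2,0.2,0.2,0.2]}}

```text
time_s: 39.55
tcp_pos: [0.4034, -0.2352, 0.1881]
eef_rot: [180.0, 0.0, 170.8]
contact_force: [1.1, 4.1, -2.2]
gripper_width: 0.0237
gripper_force: 50.0
```

Request:
{"name": "jog_arm", "arguments": {"travel": [[0,-0.001,0],[0,-0.001,0],[0,-0.002,0],[0,-0.002,0],[0,-0.003,0],[0,-0.003,0],[0,-0.004,0],[0,-0.004,0],[0,-0.004,0],[0,-0.004,0]], "dr": [[0,0,0],[0,0,0],[0,0,0],[0,0,0],[0,0,0],[0,0,0],[0,0,0],[0,0,0],[0,0,0],[0,0,0]], "claw": [0.2,0.2,0.2,0.2,0.2,0.2,0.2,0.2,0.2,0.2]}}

```text
time_s: 40.8
tcp_pos: [0.4035, -0.2361, 0.1882]
eef_rot: [179.9, 0.0, 170.8]
contact_force: [1.7, 12.1, 1.3]
gripper_width: 0.0234
gripper_force: 50.2
```

Home: 12 N at the same station as before. Retreat and turn.

Request:
{"name": "jog_arm", "arguments": {"travel": [[0,0.06,0],[0,0.14,0],[0,0.2,0.01],[0,0.2,0.01],[0,0.2,0.01],[0,0.2,0.01],[0,0.2,0.01],[0,0.2,0.01],[0,0.2,0.01],[0,0.2,0.01]], "dr": [[0,0,0],[0,0,-0.01],[0,0,-0.03],[0,0,-0.06],[0,0,-0.09],[0,0,-0.12],[0,0,-0.15],[0,0,-0.18],[0,0,-0.21],[0,0,-0.24]], "claw": [0.2,0.2,0.2,0.2,0.2,0.2,0.2,0.2,0.2,0.2]}}

```text
time_s: 42.05
tcp_pos: [0.4186, -0.1392, 0.1829]
eef_rot: [180.0, -0.1, -102.9]
contact_force: [0.2, -0.3, -4.0]
gripper_width: 0.0234
gripper_force: 50.0
```

Request:
{"name": "jog_arm", "arguments": {"travel": [[0,0,0],[0,0,0],[0,0,0],[0,0,0],[0,0,0],[0,0,0],[0,0,0],[0,0,0],[0,0,0],[0,0,0]], "dr": [[0,0,-0.03],[0,0,-0.06],[0,0,-0.09],[0,0,-0.12],[0,0,-0.15],[0,0,-0.18],[0,0,-0.21],[0,0,-0.24],[0,0,-0.26],[0,0,-0.26]], "claw": [0.2,0.2,0.2,0.2,0.2,0.2,0.2,0.2,0.2,0.2]}}

```text
time_s: 43.3
tcp_pos: [0.4187, -0.1391, 0.183]
eef_rot: [179.9, 0.0, -9.7]
contact_force: [-0.2, 0.1, -4.4]
gripper_width: 0.0238
gripper_force: 50.0
```

Run:
```python
from h import *
press2(cloud(r.capture('side')))
go((.4023,-.2315,.1825,-9.2),(.4013,-.2360,.1825,-9.2))
```

```text
post [ 0.3913 -0.2913  0.1461] 98 base [ 394.6 -296.7] [117.9  98.8] 82.1 stub mean [ 0.4    -0.2576  0.1342] maxy -0.246
t 43.35 tcp [ 0.4188 -0.139   0.183 ] [ 1.7996e+02  3.0000e-02 -9.7900e+00] F [ 0.39 -0.51 -5.  ] w 0.0236 g 50.0 j [  7.   0. -31.   0. -59.  73.]
travel [-0.001, 0.1879, 0.0011] dr [0.0001, 0.0001, -0.0016]
travel [-0.0015, 0.1971, 0.0011] dr [0.0001, 0.0001, -0.0016]
```

Request:
{"name": "jog_arm", "arguments": {"travel": [[-0.001,0.04,0.001],[-0.001,0.1,0.001],[-0.001,0.14,0.001],[-0.001,0.156,0.001],[-0.001,0.166,0.001],[-0.001,0.174,0.001],[-0.001,0.18,0.001],[-0.001,0.185,0.001],[-0.001,0.188,0.001],[-0.001,0.188,0.001]], "dr": [[0,0,-0.0015],[0,0,-0.0015],[0,0,-0.0015],[0,0,-0.0015],[0,0,-0.0015],[0,0,-0.0015],[0,0,-0.0015],[0,0,-0.0015],[0,0,-0.0015],[0,0,-0.0015]], "claw": [0.2,0.2,0.2,0.2,0.2,0.2,0.2,0.2,0.2,0.2]}}

```text
time_s: 44.6
tcp_pos: [0.403, -0.2311, 0.1826]
eef_rot: [-180.0, -0.0, -9.1]
contact_force: [0.6, 2.0, -4.0]
gripper_width: 0.0233
gripper_force: 50.0
```

Request:
{"name": "jog_arm", "arguments": {"travel": [[0,0.001,0],[0,0.002,0],[0,0.003,0],[0,0.004,0],[0,0.005,0],[0,0.006,0],[0,0.007,0],[0,0.007,0],[0,0.007,0],[0,0.007,0]], "dr": [[0,0,0],[0,0,0],[0,0,0],[0,0,0],[0,0,0],[0,0,0],[0,0,0],[0,0,0],[0,0,0],[0,0,0]], "claw": [0.2,0.2,0.2,0.2,0.2,0.2,0.2,0.2,0.2,0.2]}}

```text
time_s: 45.85
tcp_pos: [0.4023, -0.2347, 0.1826]
eef_rot: [180.0, -0.0, -9.1]
contact_force: [0.6, 0.8, -4.2]
gripper_width: 0.0236
gripper_force: 50.0
```

Request:
{"name": "jog_arm", "arguments": {"travel": [[0,0.001,0],[0,0.002,0],[0,0.003,0],[0,0.003,0],[0,0.004,0],[0,0.004,0],[0,0.005,0],[0,0.005,0],[0,0.005,0],[0,0.005,0]], "dr": [[0,0,0],[0,0,0],[0,0,0],[0,0,0],[0,0,0],[0,0,0],[0,0,0],[0,0,0],[0,0,0],[0,0,0]], "claw": [0.2,0.2,0.2,0.2,0.2,0.2,0.2,0.2,0.2,0.2]}}

```text
time_s: 47.1
tcp_pos: [0.4022, -0.2361, 0.1826]
eef_rot: [-179.9, -0.0, -9.1]
contact_force: [0.2, 10.5, -1.5]
gripper_width: 0.0233
gripper_force: 50.2
```

Request:
{"name": "jog_arm", "arguments": {"travel": [[0,-0.06,0],[0,-0.13,0],[0,-0.19,-0.03],[0,-0.2,-0.1],[0,-0.2,-0.2],[0,-0.2,-0.29],[0,-0.2,-0.335],[0,-0.2,-0.335],[0,-0.2,-0.335],[0,-0.2,-0.335]], "dr": [[0,0,0],[0,0,0],[0,0,0.02],[0,0,0.05],[0,0,0.08],[0,0,0.11],[0,0,0.14],[0,0,0.17],[0,0,0.2],[0,0,0.227]], "claw": [0.2,0.2,0.2,0.2,0.2,0.2,0.2,0.2,0.2,0.2]}}

```text
time_s: 48.35
tcp_pos: [0.4173, -0.1388, 0.35]
eef_rot: [180.0, -0.0, -91.1]
contact_force: [0.3, 0.5, -3.9]
gripper_width: 0.0233
gripper_force: 50.0
```

Run:
```python
from h import *
q=cloud(r.capture('top')).reshape(-1,3)
k=(q[:,2]>.262)&(q[:,2]<.31)&(abs(q[:,1]-.145)<.02)&(q[:,0]>.59)&(q[:,0]<.70);print(k.sum(),np.round(np.percentile(q[k],[2,50,98],axis=0),4).tolist())
go((.5,.121,.31,-91,-25))
```

```text
191 [[0.6103, 0.1396, 0.2691], [0.6562, 0.1446, 0.2759], [0.6978, 0.15, 0.292]]
t 48.4 tcp [ 0.4172 -0.1388  0.35  ] [ 1.7996e+02 -4.0000e-02 -9.1630e+01] F [ 0.25  0.25 -3.62] w 0.0234 g 50.0 j [  7.  -6. -15.   0. -81.  -9.]
travel [-0.5242, -0.1507, 0.0794] dr [-0.0003, -0.0696, -0.0018]
```

Request:
{"name": "jog_arm", "arguments": {"travel": [[-0.05,-0.015,0],[-0.14,-0.04,0],[-0.24,-0.07,0],[-0.34,-0.1,0],[-0.43,-0.13,0.03],[-0.5,-0.15,0.06],[-0.524,-0.15,0.079],[-0.524,-0.15,0.079],[-0.524,-0.15,0.079],[-0.524,-0.15,0.079]], "dr": [[0,-0.005,0],[0,-0.015,0],[0,-0.025,0],[0,-0.035,0],[0,-0.05,-0.001],[0,-0.065,-0.001],[0,-0.0695,-0.001],[0,-0.0695,-0.001],[0,-0.0695,-0.001],[0,-0.0695,-0.001]], "claw": [0.2,0.2,0.2,0.2,0.2,0.2,0.2,0.2,0.2,0.2]}}

```text
time_s: 49.65
tcp_pos: [0.4964, 0.1222, 0.3115]
eef_rot: [-179.8, 25.0, -90.3]
contact_force: [0.5, -0.1, -4.6]
gripper_width: 0.0234
gripper_force: 50.0
```

Run:
```python
from h import *
go((.555,.1215,.2897,-91,-25))
```

```text
t 49.65 tcp [0.4964 0.1222 0.3115] [-179.81   24.99  -90.34] F [ 0.5  -0.12 -4.65] w 0.0234 g 50.0 j [ 16.   2.  -7. -25. -75. -12.]
travel [0.0189, -0.1171, 0.0396] dr [0.0002, -0.0, 0.0017]
```

Request:
{"name": "jog_arm", "arguments": {"travel": [[0.006,-0.03,0.013],[0.012,-0.06,0.026],[0.0189,-0.09,0.0393],[0.0189,-0.117,0.0393],[0.0189,-0.117,0.0393],[0.0189,-0.117,0.0393],[0.0189,-0.117,0.0393],[0.0189,-0.117,0.0393],[0.0189,-0.117,0.0393],[0.0189,-0.117,0.0393]], "dr": [[0,0,0.0015],[0,0,0.0015],[0,0,0.0015],[0,0,0.0015],[0,0,0.0015],[0,0,0.0015],[0,0,0.0015],[0,0,0.0015],[0,0,0.0015],[0,0,0.0015]], "claw": [0.2,0.2,0.2,0.2,0.2,0.2,0.2,0.2,0.2,0.2]}}

```text
time_s: 50.9
tcp_pos: [0.5547, 0.1219, 0.289]
eef_rot: [179.8, 25.0, -91.0]
contact_force: [-1.1, 0.6, -5.2]
gripper_width: 0.0236
gripper_force: 50.0
```

Run:
```python
from h import *
c=r.capture('side');tyre(cloud(c));save(c,'a')
c=r.capture('top');save(c,'b')
a=cv2.imread('pics/a.png')[130:330,220:420];b=cv2.imread('pics/b.png')[140:340,220:420]
cv2.imwrite('pics/ab8.png',np.hstack([cv2.resize(a,(400,400)),cv2.resize(b,(400,400))]))
go((.636,.121,.2897,-91,-25))
```

```text
C nominal [0.555  0.146  0.2373] fit local dx,dz,rad [-0.006  -0.003   0.0728] n 737 axial pct [-0.013   0.0023  0.0097] C fit [0.5551 0.1502 0.2425]
t 51.0 tcp [0.5548 0.1219 0.2889] [179.84  25.02 -91.  ] F [ 0.53 -0.27 -5.29] w 0.0238 g 50.0 j [ 14.   8.  -2. -25. -74. -10.]
travel [-0.0016, -0.1624, -0.0015] dr [0.0004, 0.0001, 0.0]
```

View pics/ab8.png

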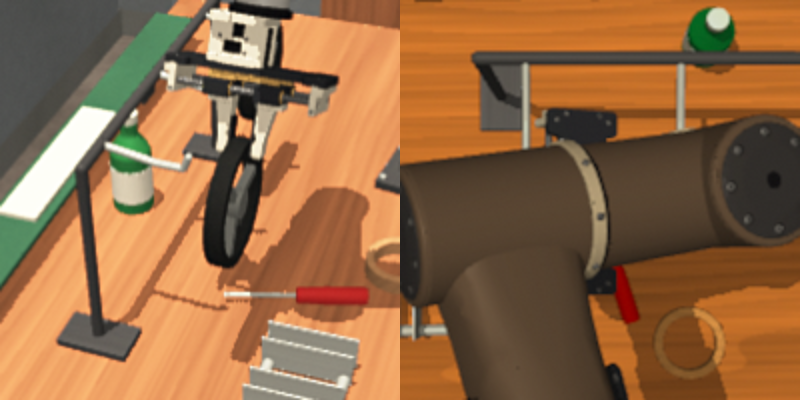

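The wheel faces hook 3, whose tip is at (187, 158) in the side crop, in the same geometry as before. Inserting.

Request:
{"name": "jog_arm", "arguments": {"travel": [[0,-0.02,0],[0,-0.04,0],[-0.001,-0.06,0],[-0.001,-0.08,0],[-0.001,-0.1,0],[-0.001,-0.12,0],[-0.001,-0.14,0],[-0.001,-0.162,0],[-0.001,-0.162,0],[-0.001,-0.162,0]], "dr": [[0,0,0],[0,0,0],[0,0,0],[0,0,0],[0,0,0],[0,0,0],[0,0,0],[0,0,0],[0,0,0],[0,0,0]], "claw": [0.2,0.2,0.2,0.2,0.2,0.2,0.2,0.2,0.2,0.2]}}

```text
time_s: 52.25
tcp_pos: [0.6356, 0.121, 0.2887]
eef_rot: [179.8, 25.0, -91.0]
contact_force: [0.1, 0.0, -4.8]
gripper_width: 0.0237
gripper_force: 50.0
```

Run:
```python
from h import *
go((.6355,.1205,.260,-91,-25))
```

```text
t 52.25 tcp [0.6356 0.121  0.2887] [179.81  25.02 -91.02] F [ 0.12  0.02 -4.77] w 0.0237 g 50.0 j [ 12.  16.   8. -25. -77.  -9.]
travel [0.0251, 0.0001, 0.0516] dr [0.0005, 0.0, -0.0]
```

Request:
{"name": "jog_arm", "arguments": {"travel": [[0.005,0,0.01],[0.01,0,0.02],[0.015,0,0.03],[0.02,0,0.039],[0.0225,0,0.045],[0.024,0,0.048],[0.025,0,0.05],[0.0255,0,0.052],[0.0255,0,0.052],[0.0255,0,0.052]], "dr": [[0,0,0],[0,0,0],[0,0,0],[0,0,0],[0,0,0],[0,0,0],[0,0,0],[0,0,0],[0,0,0],[0,0,0]], "claw": [0.2,0.2,0.2,0.2,0.2,0.2,0.2,0.2,0.2,0.2]}}

```text
time_s: 53.5
tcp_pos: [0.6359, 0.1203, 0.2624]
eef_rot: [-180.0, 25.0, -90.9]
contact_force: [-5.8, -3.2, 9.5]
gripper_width: 0.0239
gripper_force: 50.0
```

Request:
{"name": "jog_arm", "arguments": {"travel": [[-0.001,0,-0.002],[-0.001,0,-0.002],[-0.001,0,-0.002],[-0.001,0,-0.002],[-0.001,0,-0.002],[-0.001,0,-0.002],[-0.001,0,-0.002],[-0.001,0,-0.002],[-0.001,0,-0.002],[-0.001,0,-0.002]], "dr": [[0,0,0],[0,0,0],[0,0,0],[0,0,0],[0,0,0],[0,0,0],[0,0,0],[0,0,0],[0,0,0],[0,0,0]], "claw": [0.28,0.3,0.33,0.36,0.4,0.45,0.5,0.6,0.65,0.65]}}

```text
time_s: 54.75
tcp_pos: [0.6357, 0.1205, 0.261]
eef_rot: [179.8, 25.0, -91.0]
contact_force: [-0.6, -0.5, 0.2]
gripper_width: 0.0567
gripper_force: 0.0
```

Run:
```python
from h import *
c=r.capture('side');tyre(cloud(c));save(c,'a')
cv2.imwrite('pics/a9.png',cv2.resize(cv2.imread('pics/a.png')[100:300,220:420],(600,600)))
go()
```

```text
C nominal [0.636  0.1446 0.2093] fit local dx,dz,rad [-0.0076 -0.0047  0.0729] n 737 axial pct [-0.0125  0.0019  0.0099] C fit [0.6361 0.1495 0.2169]
t 54.8 tcp [0.6357 0.1205 0.261 ] [179.83  25.02 -91.01] F [-0.54 -0.65 -0.62] w 0.0566 g 0.0 j [ 12.  17.   5. -25. -74.  -7.]
```

View pics/a9.png

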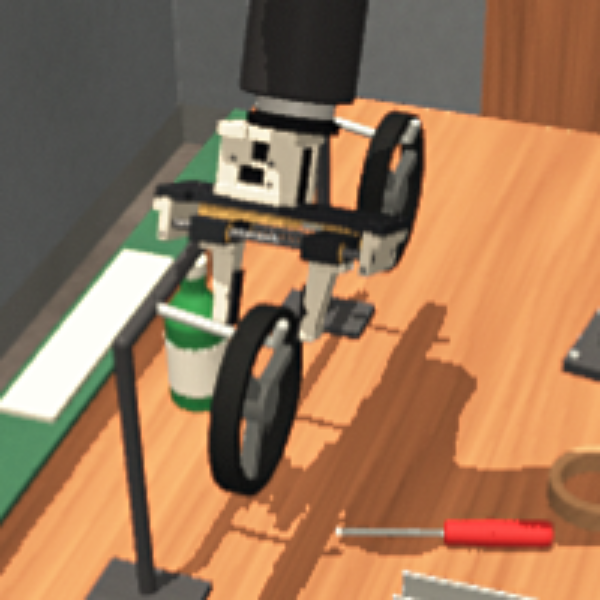

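Wheel 2 hangs on hook 3 at (255, 400) with the fingers clear. Retracting.

Request:
{"name": "jog_arm", "arguments": {"travel": [[0,0,-0.04],[0,0,-0.1],[0,0,-0.18],[0,0,-0.22],[0,0,-0.24],[0,0,-0.24],[0,0.1,-0.24],[0,0.2,-0.24],[0,0.3,-0.24],[0,0.3,-0.24]], "dr": [[0,0,0],[0,0,0],[0,0,0],[0,0,0],[0,0,0],[0,0,0],[0,0,0],[0,0,0],[0,0,0],[0,0,0]], "claw": [0.65,0.65,0.65,0.65,0.65,0.65,0.65,0.65,0.65,0.65]}}

```text
time_s: 56.05
tcp_pos: [0.4822, 0.0724, 0.3707]
eef_rot: [179.9, 25.1, -90.9]
contact_force: [0.4, -0.1, 0.7]
gripper_width: 0.0574
gripper_force: 0.0
```

Run:
```python
from h import *
from scipy.optimize import least_squares
for n in('side','top'):
    c=r.capture(n);save(c,n+'10');q=cloud(c).reshape(-1,3)
    for H in((.630,-.2155),(.636,.1445)):
        k=(q[:,2]>.11)&(q[:,2]<.31)&(abs(q[:,1]-H[1])<.1)&(abs(q[:,0]-H[0])<.022)
        w=q[k];rad=np.hypot(w[:,1]-H[1],w[:,2]-.209);w=w[(rad>.055)&(rad<.09)]
        a=least_squares(lambda a:np.hypot(w[:,1]-a[0],w[:,2]-a[1])-a[2],[H[1],.209,.075],loss='soft_l1',f_scale=.003).x
        print(n,H,len(w),'centre y,z,rad',np.round(a,4),'x',np.round(np.percentile(w[:,0],[2,50,98]),4),'zmin/max',np.round(np.percentile(w[:,2],[1,99]),4))
a=cv2.imread('pics/side10.png')[80:320,220:460];cv2.imwrite('pics/c10.png',cv2.resize(a,(600,600)))
go()
```

```text
side (0.63, -0.2155) 639 centre y,z,rad [-0.2085  0.2145  0.0727] x [0.6192 0.6304 0.6449] zmin/max [0.14   0.2923]
side (0.636, 0.1445) 1186 centre y,z,rad [0.1494 0.217  0.0729] x [0.6206 0.6337 0.6502] zmin/max [0.1416 0.2934]
top (0.63, -0.2155) 956 centre y,z,rad [-0.2143  0.2153  0.0732] x [0.6163 0.6259 0.6424] zmin/max [0.1349 0.2908]
top (0.636, 0.1445) 937 centre y,z,rad [0.1455 0.2161 0.0731] x [0.6231 0.6323 0.648 ] zmin/max [0.1426 0.2912]
t 56.15 tcp [0.4847 0.0726 0.3699] [179.84  25.03 -90.97] F [0.34 0.1  0.64] w 0.0572 g 0.0 j [ 11.  -0.  -1. -25. -84. -10.]
```

View pics/c10.png

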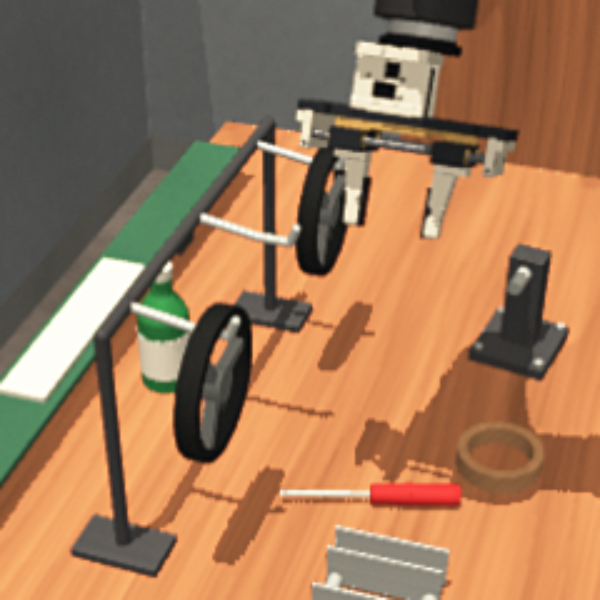

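Both wheels hang in their saddles on hooks 1 and 3, at (320, 210) and (215, 385). The hand is clear and the bystanders haven't moved, so I'm handing in.

```bash
python3 -c "
from plant import r
print(r.close_job())"
```

```text
the job is handed in; nothing more can be done
None
```

I handed the job in without a verdict being returned: both wheels in the rack had each of their two caps pushed against the stub until the force rose sharply to 9–13 N, and they now hang still on hooks 1 and 3 with the gripper clear.

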